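# Clear the cans, fetch the bright ball for the stem, put the cans back

## Task

The bright steel ball at the back of the bench rack is hemmed in by the red spray can, the blue bottle and the yellow oil tin. First stand all three upright in the aluminium side tray, then seat the bright ball in the cup on top of the forged stem held in the vice, and only then put each container back upright in the middle of the painted spot of its own colour. Knock none of them over, and leave the rusty ball on the bench where it is.

Things in the scene. Friction and masses are not known exactly. Their poses are not given: they have to be found in the camera images.
- spray_can: Red spray can with a white band and a closed red cap. Round, 52 mm diameter up to 112 mm, cap 45 mm diameter up to 140 mm total height; about 0.3 kg. Origin: centre of its underside, z up its axis. Best gripped round the body about 105 mm up.
- bottle: Closed blue plastic bottle with a pale label and a white screw cap. Round, 52 mm diameter up to 108 mm, then a sloping shoulder and a 29 mm cap up to 140 mm total height; about 0.32 kg. Origin: centre of its underside, z up its axis. Best gripped round the body about 100 mm up.
- oil_tin: Yellow rectangular oil tin with a dark band and a black screw cap: 64 mm along its x, 48 mm along its y, 125 mm high, cap (26 mm diameter, 12 mm off centre towards +x) up to 138 mm; about 0.36 kg. Origin: centre of its underside, z up. Grip it across the 48 mm (along its y), about 100 mm up.
- ball: The bright steel ball to fetch: 50 mm diameter, about 0.22 kg. Origin: its centre (its axes mean nothing). It starts resting in a short rusty pipe stub (42 mm outside diameter, 20 mm high) at the back of the rack, with the three containers close round it on the left, right and front; the gripper has no room until they are gone.
- spot_red: Red painted spot, 80 mm diameter, flat on the rack's steel plate: home of the spray can. Origin: its centre, level with the plate's top (8 mm above the bench), on which the container stands. Its x axis points to the back of the rack, its y axis along the rack's width. The spots lie left, right and in front of the ball's pipe stub, 66 to 68 mm from its centre; which colour is where changes.
- spot_blue: Blue painted spot, 80 mm diameter, on the rack's plate: home of the bottle. Origin and axes as for the red spot. The rack plate is 220 mm deep by 260 mm wide, open in front, with a back fence up to 53 mm above the bench (70 mm behind the stub's centre) and side cheeks up to 28 mm; a magnet and a big nut, under 20 mm high, lie on its front corners.
- spot_yellow: Yellow painted spot, 80 mm diameter, on the rack's plate: home of the oil tin. Origin and axes as for the red spot.
- stem: Dark forged stem upright in the jaws of a blue bench vice, with a rusty open cup on top (43 mm outside, 34 mm inside diameter, 14 mm deep). Origin: centre of the cup's rim, 215 mm above the bench; z up, -x towards the vice's handle. The seated ball's centre is 18 mm above it. Vice: jaws 100 mm wide (along y), top 133 mm above the bench, reaching 155 mm to -x and 115 mm to +x.
- tray: Empty aluminium side tray, fixed: 290 mm along its x by 150 mm along its y, walls 4 mm thick and 25 mm high, floor 4 mm above the bench. Origin: centre of its underside. It stands on one side of the rack and the vice on the other; which is which changes. There is room for the three containers in a row along x, 85 mm apart.
- rusty_ball: Brown rusty ball, 50 mm diameter, in a pipe stub on the bench in front of the rack (to the robot's side). Origin: its centre. Not needed: leave it.
Things that resemble listed ones, but are neither listed nor needed, are in the scene too. There is more than one size of the oil_tin; the one meant has the size given above. There is more than one size of the spray_can; the one meant has the size given above.

How it is judged:
By the outcome, as a careful person would: the job done as asked, in the order asked, and still so for the second after the job is handed in, with the robot touching nothing.
It also fails if it takes over 131 s, if anything falls off the work surface, if the arm or the gripper's body presses on something with over 40 N, if the wrist force passes 120 N, or if a joint passes its speed limit or range.

## Robot

A 6-joint arm with a two-finger parallel gripper is mounted at the origin on the work surface. World frame = base frame: x ahead of the robot, y to its left, z up, the work surface at z = 0. Lengths are in mm, angles in rad, forces in N, time in s.
With the tool pointing down it reaches from about 300 to 950 mm from the base axis. Payload 3.1 kg.
Tool frame: the origin (TCP) lies at the very end of the fingers, on their centre line; the grasp point (between the pads) lies 19 mm behind it; z points along the fingers, y is the line along which they close (so a half turn about z gives the same grasp; the last joint's range is limited). The gripper opens to 85 mm and grips with 20 to 120 N. Pads are 22 mm wide; open, the fingers measure 114 mm over their backs; the gripper's body (76 mm by 85 mm) begins 54 mm behind the grasp point. The pads swing forward as they close: fully open they stand 13 mm farther back than shut.
Start: joints at [-1.186, 0.308, 1.634, -0, 1.2, -0.07], TCP at [274.527, -561.486, 231.272] pointing down, gripper open.
Joint ranges: [-3.06, 3.06], [-0.79, 1.96], [0.05, 2.63], [-1.19, 4.34], [0.05, 2.64], [-2.94, 2.94]. Speed limits (rad/s): [2.79, 2.79, 3.14, 3.14, 3.14, 3.14].

## Interface

Orientations are given as a unit quaternion [w, x, y, z].
In Python, from station import bot gives the robot as it stands.
- The arm moves only by the tool step_arm, never from a script. Its argument "moves" is a list of rows, each an object with "delta_pos": the shift along the tool's x, y, z in mm, a list of three; "turn": the turn about the tool's z in rad; "jaw": the closure, from 0 (fully open) to 1 (shut). In form: [{"delta_pos": [x, y, z], "turn": turn, "jaw": jaw}, ...]. A call has exactly 5 rows; each row is the pose to reach, as a shift and turn from the pose commanded when the call began, along the tool's axes at that moment; what a row does not reach only later rows make up. A row lasts 1/8 s, in which the tool goes at most 62.5 mm and 10.7 degrees, less where a joint would pass 70% of its speed; a pose out of reach is approached as far as the arm can. A call with a gripper value outside its range is refused whole. The fingers move at their own pace and stop on an object; the grip force is fixed at half the most. Time passes only in rows, so rows that repeat a pose let the fingers close, or fill a call up. It gives the time, the measured TCP pose, the force, the opening and the grip force at its end, in the units of the state.
- bot.get_state(): the state, without advancing time (a new reading comes with each control period).
- bot.camera(name): name is "scene" or "top"; returns a dict with "image" (420x560x3 uint8, blue, green, red), "K" (3x3 intrinsics, pixels), "eye" and "attitude" of the camera in the world. Camera axes: x right, y down, z forward; pixel columns grow to the right and rows downward; lengths in mm; the calibration is good to about 2 mm. A picture is of the moment at which its call begins. There is no depth.
- bot.sign_off(): hands the job in; it is judged then, once.
Trained networks look in a picture, given as the dict that the camera call returned (one of the last four; its "shot" number tells which), for a name from the list of things; names that differ only in an ending like _2 or _b are one class to them, and where a whole thing is asked for, a point or a joint stands for the part that bears it (a point fixed in the world has none). Each returns a list of dicts, best first, with "p" (0 to 1); they miss things now and then, are a little off and sometimes report something else, mostly with a low value. They report only what shows in the picture. A call takes as long as a camera call. They do not tell look-alikes from the thing itself.
- bot.silhouettes(picture, label): "mask" (420x560 bool, what is visible of it) and "extent" ([left, top, width, height] in pixels, round what is visible of it).
The state is a dict: "time": time; "joint_positions": joint angles; "joint_velocities": joint speeds; "joint_efforts": joint torques, N m; "eef_pos": TCP position; "tcp_rot": TCP orientation; "ft_force": force on the tool from outside, world axes, zero at the start; "wrist_torque": the same for the moment, N m; "width": opening from 0.0 (shut) to 1.0 (fully open); "grip_force": force on a finger pad.
Only numpy, scipy, OpenCV 4.12 (cv2) and the standard library are available. Lean on these libraries where they do the work, as an engineer would, in place of code of your own. Each camera call takes 0.05 s, during which the arm holds its last target. There are 200 camera calls.

## Working session

There is one attempt and no reset: what is moved stays moved. The work goes in short steps, Python scripts to look and compute and a tool call to move; the robot and the scene stay as the last step left them, time stands still between calls to the robot, and variables do not carry over. Pictures are saved under pics/ and viewed, at most 14 in all, crops included, and the job is handed in when it is done.

Besides the shell and the picture viewer there is one more tool, called by a JSON object that holds its "fn" and its "kwargs", one argument or row to a line. step_arm: Moves the arm, as the interface text tells. Its arguments: {"type":"object","properties":{"moves":{"type":"array"}},"required":["moves"]}

```bash
ls; mkdir -p pics; cat > h.py <<'E'
import numpy as np,cv2
from station import bot
from scipy.spatial.transform import Rotation as R
def rot(q): return R.from_quat([q[1],q[2],q[3],q[0]]).as_matrix()
def camR(c):
    a=np.array(c["attitude"],float)
    return a if a.shape==(3,3) else rot(a)
def ray(c,u,v,z):
    d=camR(c)@np.linalg.solve(np.array(c["K"],float),[u,v,1.]); e=np.array(c["eye"],float)
    return e+d*(z-e[2])/d[2]
def proj(c,P):
    p=np.array(c["K"])@(camR(c).T@(np.array(P,float).reshape(-1,3)-np.array(c["eye"])).T); return (p[:2]/p[2]).T
E
python3 - <<'E'
from h import *
print(bot.get_state())
for n in("scene","top"):
    c=bot.camera(n); cv2.imwrite(f"pics/{n}0.png",c["image"]); print(n,c["K"],c["eye"],c["attitude"],c["shot"])
    for l in "spray_can bottle oil_tin ball spot_red spot_blue spot_yellow stem tray rusty_ball".split():
        for d in bot.silhouettes(c,l):
            m=d["mask"]; ys,xs=np.nonzero(m)
            print(l,round(d["p"],2),d["extent"],len(xs),(xs.mean().round(1),ys.mean().round(1)) if len(xs) else None)
E
```

```text
pics
{'time': 0.0, 'joint_positions': array([-1.18567965e+00,  3.09020086e-01,  1.63521253e+00, -1.73006872e-05,
        1.19971603e+00, -6.97239388e-02]), 'joint_velocities': array([-0.00200907, -0.00148966, -0.00037879,  0.00011588, -0.00078542,
        0.00033536]), 'joint_efforts': array([ 1.06028554e-03, -4.15249372e+01, -2.76663691e+01, -1.62897009e-04,
        1.02406365e-02, -1.39001898e-05]), 'eef_pos': array([ 274.21489617, -560.69573159,  230.02532746]), 'tcp_rot': array([-1.16211641e-03,  9.74249881e-01,  2.25467917e-01, -1.92955035e-04]), 'ft_force': array([-0.14943402,  0.94437978, -0.51831549]), 'wrist_torque': array([ 0.03088569,  0.00798922, -0.01239605]), 'grip_force': 0.0, 'width': 0.9962069943680265}
scene [[544.11008581   0.         282.64403906]
 [  0.         544.11008581 207.26558047]
 [  0.           0.           1.        ]] [1655.00917277 -257.60035935  940.90525914] [-0.35601444  0.70335743  0.54353117 -0.2882983 ] 1
spray_can 0.75 [303.8, 214.6, 19.6, 54.2] 936 (np.float64(313.2), np.float64(240.5))
spray_can 0.59 [272.5, 144.0, 27.2, 66.6] 1356 (np.float
[... 1968 characters left out ...]
float64(272.5), np.float64(230.3))
spot_blue 0.68 [406.3, 228.4, 33.0, 23.8] 534 (np.float64(425.1), np.float64(240.5))
spot_yellow 0.55 [288.5, 184.6, 19.6, 25.8] 170 (np.float64(292.2), np.float64(197.3))
spot_yellow 0.31 [231.6, 165.3, 27.2, 37.1] 732 (np.float64(244.3), np.float64(185.4))
stem 0.62 [289.7, 185.0, 33.7, 28.7] 228 (np.float64(295.2), np.float64(199.8))
stem 0.56 [406.9, 227.5, 31.9, 22.7] 535 (np.float64(425.6), np.float64(240.5))
tray 0.75 [99.0, 203.6, 79.9, 132.1] 9354 (np.float64(140.7), np.float64(268.3))
tray 0.72 [294.2, 170.7, 29.4, 38.1] 990 (np.float64(308.2), np.float64(190.1))
rusty_ball 0.71 [287.1, 285.6, 18.6, 22.9] 408 (np.float64(295.4), np.float64(296.4))
```

```bash
python3 - <<'E'
import cv2
a=cv2.imread("pics/scene0.png");b=cv2.imread("pics/top0.png")
cv2.imwrite("pics/s1.png",cv2.resize(a[130:330,130:430],None,fx=2.6,fy=2.6,interpolation=2))
cv2.imwrite("pics/t1.png",cv2.resize(b[90:350,90:450],None,fx=2.2,fy=2.2,interpolation=2))
E
```

```text
(no output)
```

View pics/s1.png

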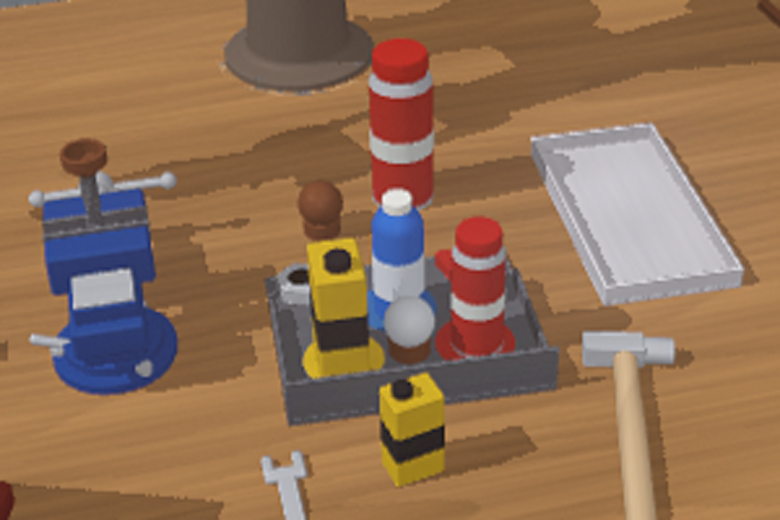

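View pics/t1.png

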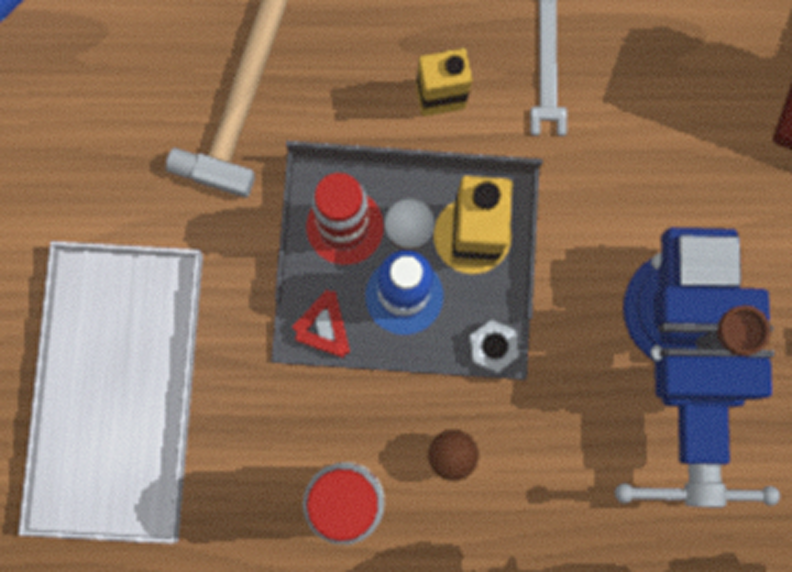

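The top view shows the red can at (245,183), bottle at (274,218), tin at (308,189) and ball at (275,191), all in the rack. The tray is at left (140,268) and the vice cup at right (427,240).

Things that could be mistaken for the targets:
- Spray can: the one in the rack at top (245,183) or the tall one in front at (246,318). I choose the rack one.
- Oil tin: the one in the rack at (308,189) or the small one behind at (291,127). I choose the rack one, and the fit will check its size.
- Ball: the bright one at (275,191) or the rusty one at (295,296). I choose the bright one.

```bash
cat > fit.py <<'E'
from h import *
from scipy.optimize import minimize
t=np.linspace(0,2*np.pi,40,endpoint=False); C=np.c_[np.cos(t),np.sin(t),0*t]
def ring(r,z): return C*[r,r,0]+[0,0,z]
def box(a,b,z): return np.array([[i*a/2,j*b/2,z] for i in(-1,1) for j in(-1,1)])
G={'spray_can':np.vstack([ring(26,0),ring(26,112),ring(22.5,140)]),
'bottle':np.vstack([ring(26,0),ring(26,108),ring(14.5,140)]),
'oil_tin':np.vstack([box(64,48,0),box(64,48,125),ring(13,138)+[12,0,0]])}
S=4
def sil(c,P):
    h=cv2.convexHull((proj(c,P)*16*S).round().astype(np.int32)); m=np.zeros((420*S,560*S),np.uint8)
    cv2.fillConvexPoly(m,h,1,shift=4); return m
def place(g,p): 
    a=p[2]; return g@np.array([[np.cos(a),np.sin(a),0],[-np.sin(a),np.cos(a),0],[0,0,1]])+[p[0],p[1],p[3] if len(p)>3 else 8]
def mask_near(c,label,uv):
    best=None
    for d in bot.silhouettes(c,label):
        e=d["extent"]
        if e[0]-2<uv[0]<e[0]+e[2]+2 and e[1]-2<uv[1]<e[1]+e[3]+2: return d["mask"]
def iou(m,s):
    m=cv2.resize(m.astype(np.uint8),None,fx=S,fy=S,interpolation=0); return (m&s).sum()/(m|s).sum()
def fit(label,views,p0,z=8,g=None):
    g=G[label] if g is None else g
    yaw=label=='oil_tin'
    def f(q): 
        p=[q[0],q[1],q[2]/50 if yaw else 0,z]; return sum(1-iou(m,sil(c,place(g,p))) for c,m in views)
    q0=np.array([p0[0],p0[1]]+([p0[2]*50] if yaw else []),float)
    n=len(q0); sx=np.vstack([q0]+[q0+8*np.eye(n)[i] for i in range(n)])
    r=minimize(f,q0,method='Nelder-Mead',options=dict(initial_simplex=sx,xatol=.1,fatol=1e-4))
    q=r.x; p=[q[0],q[1],q[2]/50 if yaw else 0,z]
    return np.round(p,3),[round(iou(m,sil(c,place(g,p))),3) for c,m in views]
E
python3 - <<'E'
from fit import *
top=bot.camera("top"); sc=bot.camera("scene")
for l,ut,us in [('spray_can',(245,183),(313,240)),('bottle',(274,218),(282,226)),('oil_tin',(308,189),(260,248)),('spray_can',(246,318),(284,176)),('oil_tin',(291,127),(288,295))]:
    p0=list(ray(top,*ut,70)[:2])+[0]
    mt,ms=mask_near(top,l,ut),mask_near(sc,l,us)
    print(l,np.round(p0,0),mt is not None,ms is not None)
    zz=8 if ut[1]<225 and ut[1]>150 else 0
    for v in ([(top,mt)],[(sc,ms)],[(top,mt),(sc,ms)]):
        if all(m is not None for _,m in v): print("  ",*fit(l,v,p0,zz))
def circ(u,c,l,z):
    m=mask_near(c,l,u); 
    if m is None: return None
    ys,xs=np.nonzero(m); return ray(c,xs.mean()+0,ys.mean()+0,z).round(1)
print("ball",circ((275,191),top,'ball',46),circ((287,254),sc,'ball',46))
print("rusty",circ((295,296),top,'rusty_ball',46),circ((253,204),sc,'rusty_ball',46))
# tray corners (top), inner/outer rim z=25
m=mask_near(top,'tray',(140,268)); cs,_=cv2.findContours(m.astype(np.uint8),0,2); r=cv2.minAreaRect(max(cs,key=cv2.contourArea)); b=cv2.boxPoints(r)
P=np.array([ray(top,u,v,25) for u,v in b]); print("tray",P.round(1),P.mean(0).round(1),np.linalg.norm(P-np.roll(P,1,0),axis=1).round(1))
# cup: brown pixels
for c,u in((top,(427,240)),(sc,(162,190))):
    I=c["image"].astype(int); w=np.zeros((420,560),bool); w[u[1]-18:u[1]+18,u[0]-18:u[0]+18]=1
    k=w&(I[...,2]-I[...,0]>35)&(I[...,2]<150)&(I[...,1]<90); ys,xs=np.nonzero(k)
    print("cup",k.sum(),xs.min(),xs.max(),ys.min(),ys.max(),ray(c,(xs.min()+xs.max())/2,(ys.min()+ys.max())/2,215).round(1))
a=top["image"][140:260,215:345]; a=cv2.resize(a,None,fx=4,fy=4,interpolation=2)
b=top["image"][205:275,380:470]; b=cv2.resize(b,None,fx=4,fy=4,interpolation=2)
cv=np.zeros((480,900-0,3),np.uint8); cv[:480,:520]=a; cv[:280,540:900]=b
cv2.imwrite("pics/c2.png",cv[:, :790])
E
```

```text
spray_can [643.  60.   0.] True True
   [634.879  59.941   0.      8.   ] [np.float64(0.949)]
   [637.869  60.467   0.      8.   ] [np.float64(0.936)]
   [635.779  60.643   0.      8.   ] [np.float64(0.938), np.float64(0.932)]
bottle [567.  -2.   0.] True True
   [564.29   -2.037   0.      8.   ] [np.float64(0.946)]
   [5.61338e+02 5.28000e-01 0.00000e+00 8.00000e+00] [np.float64(0.82)]
   [564.351  -1.086   0.      8.   ] [np.float64(0.935), np.float64(0.807)]
oil_tin [630. -76.   0.] True False
   [ 6.25448e+02 -7.56400e+01 -8.60000e-02  8.00000e+00] [np.float64(0.916)]
spray_can [357.  56.   0.] True True
   [350.995  63.259   0.      0.   ] [np.float64(0.524)]
   [324.737  69.16    0.      0.   ] [np.float64(0.582)]
   [349.573  62.486   0.      0.   ] [np.float64(0.524), np.float64(0.552)]
oil_tin [770. -40.   0.] True True
   [ 7.52231e+02 -3.90880e+01 -7.70000e-02  0.00000e+00] [np.float64(0.546)]
   [ 7.75613e+02 -4.14010e+01 -9.90000e-02  0.00000e+00] [np.float64(0.649)]
   [ 7.69867e+02 -4.01980e+01 -9.00000e-02  0.00000e+00] [np.float64(0.541), np.float64(0.647)]
ball [630.3  -6.4  46. ] [629.3  -5.7  46. ]
rusty [401.1 -47.6  46. ] [411.6 -51.9  46. ]
tray [[327.9 371.3  25. ]
 [620.8 360.2  25. ]
 [606.8 201.2  25. ]
 [313.9 218.9  25. ]] [467.3 287.9  25. ] [153.1 293.2 159.7 293.3]
cup 322 418 439 230 250 [ 503.  -287.6  215. ]
cup 208 153 170 183 197 [ 514.8 -288.7  215. ]
```

View pics/c2.png

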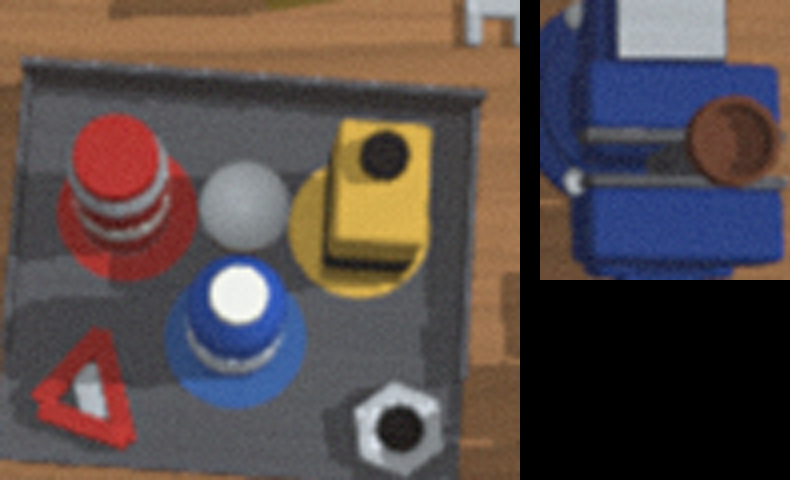

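The crop confirms the rack can, bottle and tin: size-fit IoU is about 0.94, against about 0.55 for the look-alikes. The cup is at about (427,240). I'll head for the can first.

{"fn": "step_arm", "kwargs": {
  "moves": [
    {"delta_pos": [0,0,-60],"turn": 0.18,"jaw": 0},
    {"delta_pos": [40,-27,-90],"turn": 0.36,"jaw": 0},
    {"delta_pos": [88,-59,-90],"turn": 0.54,"jaw": 0},
    {"delta_pos": [136,-91,-90],"turn": 0.54,"jaw": 0},
    {"delta_pos": [184,-123,-90],"turn": 0.54,"jaw": 0}
  ]
}}

```text
time: 2.58
eef_pos: [386.5, -368.7, 321.6]
tcp_rot: [0.0, 0.999, -0.043, 0.0]
ft_force: [1.0, 0.3, 0.3]
width: 1.001
grip_force: 0.0
```

```bash
cat >> h.py <<'E'
def go(*targets):
    s=bot.get_state(); M=rot(s["tcp_rot"]); x=M[:,0]
    print("t",round(s["time"],2),"tcp",s["eef_pos"].round(1),"yaw",round(np.arctan2(x[1],x[0]),3),"tilt",M[:,2].round(3),"w",round(s["width"],3),"F",s["ft_force"].round(1))
    for p in targets: print(p,"-> delta",(M.T@(np.array(p,float)-s["eef_pos"])).round(1))
E
python3 -c "
from h import *; go((636,60.3,320),(636,60.3,94))"
```

```text
t 2.58 tcp [ 386.5 -368.7  321.6] yaw -0.086 tilt [ 0.001 -0.001 -1.   ] w 1.001 F [1.  0.3 0.3]
(636, 60.3, 320) -> delta [ 211.8 -448.8    1.6]
(636, 60.3, 94) -> delta [ 211.6 -448.9  227.6]
```

{"fn": "step_arm", "kwargs": {
  "moves": [
    {"delta_pos": [26,-54,0],"turn": 0,"jaw": 0},
    {"delta_pos": [52,-108,0],"turn": 0,"jaw": 0},
    {"delta_pos": [78,-163,0],"turn": 0,"jaw": 0},
    {"delta_pos": [104,-218,0],"turn": 0,"jaw": 0},
    {"delta_pos": [130,-273,0],"turn": 0,"jaw": 0}
  ]
}}

```text
time: 3.2
eef_pos: [539.4, -107.4, 321.6]
tcp_rot: [0.0, 0.999, -0.043, 0.001]
ft_force: [0.5, -0.5, 0.4]
width: 1.0
grip_force: 0.0
```

{"fn": "step_arm", "kwargs": {
  "moves": [
    {"delta_pos": [27,-54,0],"turn": 0,"jaw": 0},
    {"delta_pos": [54,-108,0],"turn": 0,"jaw": 0},
    {"delta_pos": [82,-163,20],"turn": 0,"jaw": 0},
    {"delta_pos": [82,-176,60],"turn": 0,"jaw": 0},
    {"delta_pos": [82,-176,100],"turn": 0,"jaw": 0}
  ]
}}

```text
time: 3.82
eef_pos: [635.8, 61.3, 220.3]
tcp_rot: [-0.0, 0.999, -0.041, 0.0]
ft_force: [0.0, -0.0, 0.5]
width: 1.0
grip_force: 0.0
```

```bash
python3 -c "
from h import *; go((636,60.3,94))"
```

```text
t 3.83 tcp [635.8  61.3 220.3] yaw -0.082 tilt [ 0.001  0.    -1.   ] w 1.0 F [ 0.  -0.   0.5]
(636, 60.3, 94) -> delta [  0.2   1.  126.3]
```

{"fn": "step_arm", "kwargs": {
  "moves": [
    {"delta_pos": [0,1,50],"turn": 0,"jaw": 0},
    {"delta_pos": [0,1,95],"turn": 0,"jaw": 0},
    {"delta_pos": [0,1,126],"turn": 0,"jaw": 0},
    {"delta_pos": [0,1,126],"turn": 0,"jaw": 0},
    {"delta_pos": [0,1,126],"turn": 0,"jaw": 1}
  ]
}}

```text
time: 4.45
eef_pos: [636.4, 58.2, 96.7]
tcp_rot: [-0.0, 0.999, -0.043, 0.001]
ft_force: [0.0, -0.7, -0.7]
width: 0.815
grip_force: 0.0
```

{"fn": "step_arm", "kwargs": {
  "moves": [
    {"delta_pos": [0,0,0],"turn": 0,"jaw": 1},
    {"delta_pos": [0,0,0],"turn": 0,"jaw": 1},
    {"delta_pos": [0,0,0],"turn": 0,"jaw": 1},
    {"delta_pos": [0,0,0],"turn": 0,"jaw": 1},
    {"delta_pos": [0,0,0],"turn": 0,"jaw": 1}
  ]
}}

```text
time: 5.08
eef_pos: [637.6, 58.4, 98.3]
tcp_rot: [-0.0, 0.999, -0.043, 0.003]
ft_force: [0.4, 1.3, 5.5]
width: 0.586
grip_force: 63.1
```

```bash
python3 -c "
from h import *; go((552,285,250),(552,285,90))"
```

```text
t 5.08 tcp [637.6  58.4  98.3] yaw -0.085 tilt [ 0.006  0.    -1.   ] w 0.586 F [0.4 1.3 5.5]
(552, 285, 250) -> delta [-103.7 -218.6 -152.1]
(552, 285, 90) -> delta [-104.6 -218.5    7.9]
```

{"fn": "step_arm", "kwargs": {
  "moves": [
    {"delta_pos": [0,0,-30],"turn": 0,"jaw": 1},
    {"delta_pos": [0,0,-80],"turn": 0,"jaw": 1},
    {"delta_pos": [-5,-15,-130],"turn": 0,"jaw": 1},
    {"delta_pos": [-25,-60,-150],"turn": 0,"jaw": 1},
    {"delta_pos": [-48,-110,-150],"turn": 0,"jaw": 1}
  ]
}}

```text
time: 5.7
eef_pos: [597.8, 172.4, 248.2]
tcp_rot: [-0.001, 0.999, -0.044, 0.003]
ft_force: [-0.2, 0.7, -3.5]
width: 0.582
grip_force: 63.4
```

{"fn": "step_arm", "kwargs": {
  "moves": [
    {"delta_pos": [-24,-50,0],"turn": 0,"jaw": 1},
    {"delta_pos": [-48,-95,0],"turn": 0,"jaw": 1},
    {"delta_pos": [-56,-108,30],"turn": 0,"jaw": 1},
    {"delta_pos": [-56,-108,70],"turn": 0,"jaw": 1},
    {"delta_pos": [-56,-108,100],"turn": 0,"jaw": 1}
  ]
}}

```text
time: 6.32
eef_pos: [548.0, 283.9, 142.8]
tcp_rot: [0.001, 0.999, -0.042, -0.002]
ft_force: [0.7, -0.5, -2.6]
width: 0.591
grip_force: 63.5
```

{"fn": "step_arm", "kwargs": {
  "moves": [
    {"delta_pos": [0,0,0],"turn": 0,"jaw": 1},
    {"delta_pos": [0,0,0],"turn": 0,"jaw": 1},
    {"delta_pos": [0,0,0],"turn": 0,"jaw": 1},
    {"delta_pos": [0,0,0],"turn": 0,"jaw": 1},
    {"delta_pos": [0,0,0],"turn": 0,"jaw": 1}
  ]
}}

```text
time: 6.95
eef_pos: [550.5, 284.4, 146.2]
tcp_rot: [-0.0, 0.999, -0.043, 0.001]
ft_force: [0.8, 0.6, -3.3]
width: 0.585
grip_force: 63.3
```

```bash
python3 -c "
from h import *; go((552,285,93.5))
c=bot.camera('scene'); cv2.imwrite('pics/s3.png',cv2.resize(c['image'][80:330,130:450],None,fx=2.4,fy=2.4))"
```

```text
t 6.95 tcp [550.5 284.4 146.2] yaw -0.085 tilt [ 0.001  0.001 -1.   ] w 0.585 F [ 0.8  0.6 -3.3]
(552, 285, 93.5) -> delta [ 1.3 -0.7 52.7]
```

View pics/s3.png

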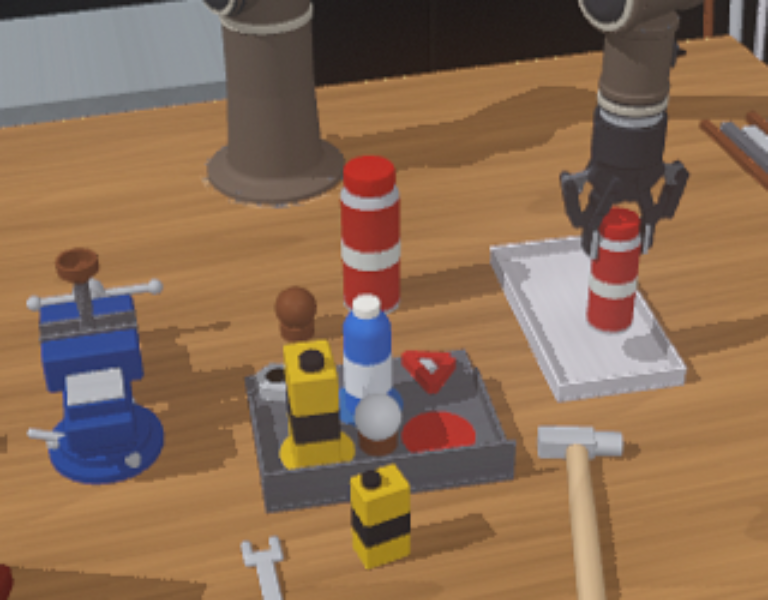

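The picture shows the can upright in the grip over the tray, at crop (612,270), with the other containers standing. Next I lower it.

{"fn": "step_arm", "kwargs": {
  "moves": [
    {"delta_pos": [0,0,30],"turn": 0,"jaw": 1},
    {"delta_pos": [0,0,44],"turn": 0,"jaw": 1},
    {"delta_pos": [0,0,49],"turn": 0,"jaw": 1},
    {"delta_pos": [0,0,51],"turn": 0,"jaw": 1},
    {"delta_pos": [0,0,51],"turn": 0,"jaw": 1}
  ]
}}

```text
time: 7.62
eef_pos: [550.8, 284.5, 95.0]
tcp_rot: [-0.0, 0.999, -0.043, 0.001]
ft_force: [-1.0, 0.2, -3.0]
width: 0.59
grip_force: 63.6
```

{"fn": "step_arm", "kwargs": {
  "moves": [
    {"delta_pos": [0,0,0],"turn": 0,"jaw": 1},
    {"delta_pos": [0,0,0],"turn": 0,"jaw": 1},
    {"delta_pos": [0,0,0.5],"turn": 0,"jaw": 1},
    {"delta_pos": [0,0,1],"turn": 0,"jaw": 1},
    {"delta_pos": [0,0,1],"turn": 0,"jaw": 1}
  ]
}}

```text
time: 8.25
eef_pos: [550.6, 284.4, 94.3]
tcp_rot: [-0.0, 0.999, -0.043, 0.001]
ft_force: [-0.6, -0.2, 3.4]
width: 0.59
grip_force: 64.1
```

{"fn": "step_arm", "kwargs": {
  "moves": [
    {"delta_pos": [0,0,0],"turn": 0,"jaw": 0.3},
    {"delta_pos": [0,0,0],"turn": 0,"jaw": 0},
    {"delta_pos": [0,0,0],"turn": 0,"jaw": 0},
    {"delta_pos": [0,0,-20],"turn": 0,"jaw": 0},
    {"delta_pos": [0,0,-60],"turn": 0,"jaw": 0}
  ]
}}

```text
time: 8.88
eef_pos: [548.7, 283.6, 152.8]
tcp_rot: [0.001, 0.999, -0.043, -0.002]
ft_force: [0.2, -0.3, 0.6]
width: 1.0
grip_force: 0.0
```

```bash
python3 - <<'E'
from fit import *
go((564.2,-1.5,190),(564.2,-1.5,90))
top=bot.camera("top"); sc=bot.camera("scene")
I=top["image"].astype(int)
for l,k in(("red",(I[...,2]>120)&(I[...,1]<70)&(I[...,0]<70)),):
    k=k.copy(); k[:, :225]=0;k[:,262:]=0;k[:165]=0;k[215:]=0
    cs,_=cv2.findContours(k.astype(np.uint8),0,1); cc=max(cs,key=cv2.contourArea); e=cv2.fitEllipse(cc); print(l,e,ray(top,*e[0],8).round(1))
for l,ut,us in [('bottle',(274,218),(282,226)),('spray_can',(115,225),(385,190))]:
    p0=list(ray(top,*ut,70)[:2])+[0]; z=8 if l!='spray_can' else 4
    if l=='spray_can':p0=[550,285,0]
    for c in(top,sc):
        u=proj(c,[p0[0],p0[1],80])[0]; m=mask_near(c,l,u); print(l,None if m is None else fit(l,[(c,m)],p0,z))
E
```

```text
t 8.88 tcp [548.7 283.6 152.8] yaw -0.085 tilt [-0.004 -0.002 -1.   ] w 1.0 F [ 0.2 -0.3  0.6]
(564.2, -1.5, 190) -> delta [ 39.6 282.8 -36.8]
(564.2, -1.5, 90) -> delta [ 40.  282.6  63.2]
red ((245.97885131835938, 192.71139526367188), (32.221378326416016, 32.78962707519531), 14.237153053283691) [634.7  59.7   8. ]
bottle (array([563.771,  -2.047,   0.   ,   8.   ]), [np.float64(0.955)])
bottle (array([557.502,   1.122,   0.   ,   8.   ]), [np.float64(0.805)])
spray_can (array([528.842, 265.909,   0.   ,   4.   ]), [np.float64(0.452)])
spray_can (array([550.399, 287.923,   0.   ,   4.   ]), [np.float64(0.953)])
```

{"fn": "step_arm", "kwargs": {
  "moves": [
    {"delta_pos": [4,40,-36],"turn": 0,"jaw": 0},
    {"delta_pos": [13,100,-36],"turn": 0,"jaw": 0},
    {"delta_pos": [21,160,-36],"turn": 0,"jaw": 0},
    {"delta_pos": [29,220,-36],"turn": 0,"jaw": 0},
    {"delta_pos": [38,280,-36],"turn": 0,"jaw": 0}
  ]
}}

```text
time: 9.8
eef_pos: [562.9, 0.3, 188.0]
tcp_rot: [-0.0, 0.999, -0.042, -0.001]
ft_force: [0.8, 0.3, 0.0]
width: 1.003
grip_force: 0.0
```

{"fn": "step_arm", "kwargs": {
  "moves": [
    {"delta_pos": [0,4,0],"turn": 0,"jaw": 0},
    {"delta_pos": [0,4,0],"turn": 0,"jaw": 0},
    {"delta_pos": [0,4,0],"turn": 0,"jaw": 0},
    {"delta_pos": [0,4,0],"turn": 0,"jaw": 0},
    {"delta_pos": [0,4,0],"turn": 0,"jaw": 0}
  ]
}}

```text
time: 10.42
eef_pos: [563.7, -0.9, 189.2]
tcp_rot: [-0.0, 0.999, -0.042, -0.0]
ft_force: [0.2, 0.6, -0.6]
width: 1.001
grip_force: 0.0
```

```bash
python3 -c "
from h import *; go((564,-1.8,90))"
```

```text
t 10.43 tcp [563.7  -0.9 189.2] yaw -0.083 tilt [-0.  0. -1.] w 1.001 F [ 0.2  0.6 -0.6]
(564, -1.8, 90) -> delta [ 0.4  0.9 99.2]
```

{"fn": "step_arm", "kwargs": {
  "moves": [
    {"delta_pos": [0,1,45],"turn": 0,"jaw": 0},
    {"delta_pos": [0,1,85],"turn": 0,"jaw": 0},
    {"delta_pos": [0,1,99],"turn": 0,"jaw": 0},
    {"delta_pos": [0,1,99],"turn": 0,"jaw": 0},
    {"delta_pos": [0,1,99],"turn": 0,"jaw": 1}
  ]
}}

```text
time: 11.05
eef_pos: [565.4, -3.0, 92.0]
tcp_rot: [0.0, 0.999, -0.042, 0.002]
ft_force: [0.0, 0.7, 0.1]
width: 0.819
grip_force: 0.0
```

{"fn": "step_arm", "kwargs": {
  "moves": [
    {"delta_pos": [0,0,0],"turn": 0,"jaw": 1},
    {"delta_pos": [0,0,0],"turn": 0,"jaw": 1},
    {"delta_pos": [0,0,0],"turn": 0,"jaw": 1},
    {"delta_pos": [0,0,0],"turn": 0,"jaw": 1},
    {"delta_pos": [0,0,0],"turn": 0,"jaw": 1}
  ]
}}

```text
time: 11.68
eef_pos: [565.7, -2.9, 92.7]
tcp_rot: [-0.0, 0.999, -0.043, 0.002]
ft_force: [-1.2, -0.1, 6.9]
width: 0.586
grip_force: 62.9
```

```bash
python3 -c "
from h import *; s=bot.get_state(); z=s['eef_pos'][2]; go((467,288,z+150),(467,288,z-3.5))"
```

```text
t 11.68 tcp [565.7  -2.9  92.7] yaw -0.085 tilt [ 0.004 -0.    -1.   ] w 0.586 F [-1.2 -0.1  6.9]
(467, 288, np.float64(242.67036956470804)) -> delta [-122.5 -281.5 -150.4]
(467, 288, np.float64(89.17036956470805)) -> delta [-123.1 -281.4    3.1]
```

{"fn": "step_arm", "kwargs": {
  "moves": [
    {"delta_pos": [0,0,-30],"turn": 0,"jaw": 1},
    {"delta_pos": [0,0,-80],"turn": 0,"jaw": 1},
    {"delta_pos": [-5,-15,-130],"turn": 0,"jaw": 1},
    {"delta_pos": [-25,-60,-150],"turn": 0,"jaw": 1},
    {"delta_pos": [-48,-112,-150],"turn": 0,"jaw": 1}
  ]
}}

```text
time: 12.3
eef_pos: [526.5, 113.3, 242.8]
tcp_rot: [-0.0, 0.999, -0.044, 0.003]
ft_force: [0.5, 0.5, -4.3]
width: 0.583
grip_force: 64.2
```

{"fn": "step_arm", "kwargs": {
  "moves": [
    {"delta_pos": [-24,-55,0],"turn": 0,"jaw": 1},
    {"delta_pos": [-48,-110,0],"turn": 0,"jaw": 1},
    {"delta_pos": [-69,-155,10],"turn": 0,"jaw": 1},
    {"delta_pos": [-75,-169,50],"turn": 0,"jaw": 1},
    {"delta_pos": [-75,-169,100],"turn": 0,"jaw": 1}
  ]
}}

```text
time: 12.92
eef_pos: [465.0, 289.5, 140.2]
tcp_rot: [-0.001, 0.999, -0.041, 0.001]
ft_force: [0.4, 0.8, -5.4]
width: 0.588
grip_force: 64.2
```

{"fn": "step_arm", "kwargs": {
  "moves": [
    {"delta_pos": [0,0,10],"turn": 0,"jaw": 1},
    {"delta_pos": [0,0,30],"turn": 0,"jaw": 1},
    {"delta_pos": [0,0,44],"turn": 0,"jaw": 1},
    {"delta_pos": [0,0,49],"turn": 0,"jaw": 1},
    {"delta_pos": [0,0,49],"turn": 0,"jaw": 1}
  ]
}}

```text
time: 13.55
eef_pos: [465.3, 287.4, 91.6]
tcp_rot: [-0.0, 0.999, -0.043, 0.0]
ft_force: [0.2, 0.2, -3.5]
width: 0.592
grip_force: 64.5
```

```bash
python3 -c "
from h import *; go((467,288,88.7))"
```

```text
t 13.55 tcp [465.3 287.4  91.6] yaw -0.086 tilt [ 0.  0. -1.] w 0.592 F [ 0.2  0.2 -3.5]
(467, 288, 88.7) -> delta [ 1.6 -0.7  2.9]
```

{"fn": "step_arm", "kwargs": {
  "moves": [
    {"delta_pos": [0,0,1],"turn": 0,"jaw": 1},
    {"delta_pos": [0,0,2],"turn": 0,"jaw": 1},
    {"delta_pos": [0,0,3],"turn": 0,"jaw": 1},
    {"delta_pos": [0,0,3],"turn": 0,"jaw": 1},
    {"delta_pos": [0,0,3],"turn": 0,"jaw": 1}
  ]
}}

```text
time: 14.18
eef_pos: [465.4, 287.7, 88.7]
tcp_rot: [-0.0, 0.999, -0.043, 0.0]
ft_force: [-0.3, 0.3, -0.3]
width: 0.582
grip_force: 64.7
```

{"fn": "step_arm", "kwargs": {
  "moves": [
    {"delta_pos": [0,0,0],"turn": 0,"jaw": 0.3},
    {"delta_pos": [0,0,0],"turn": 0,"jaw": 0},
    {"delta_pos": [0,0,0],"turn": 0,"jaw": 0},
    {"delta_pos": [0,0,-20],"turn": 0,"jaw": 0},
    {"delta_pos": [0,0,-70],"turn": 0,"jaw": 0}
  ]
}}

```text
time: 14.8
eef_pos: [462.7, 286.2, 156.2]
tcp_rot: [0.002, 0.999, -0.043, -0.003]
ft_force: [0.4, 1.0, 0.6]
width: 1.001
grip_force: 0.0
```

```bash
python3 - <<'E'
from fit import *
go((625.5,-75.7,190))
top=bot.camera("top"); sc=bot.camera("scene")
for c,us in((top,(308,189)),(sc,(260,248))):
    for d in bot.silhouettes(c,'oil_tin'):
        e=d["extent"]
        if abs(e[0]+e[2]/2-us[0])<8 and abs(e[1]+e[3]/2-us[1])<12: print(fit('oil_tin',[(c,d["mask"])],(625,-76,-.085))); break
E
```

```text
t 14.8 tcp [462.7 286.2 156.2] yaw -0.085 tilt [-0.006 -0.003 -1.   ] w 1.001 F [0.4 1.  0.6]
(625.5, -75.7, 190) -> delta [192.8 346.9 -33.6]
(array([ 6.24923e+02, -7.54960e+01, -6.30000e-02,  8.00000e+00]), [np.float64(0.935)])
(array([ 6.15476e+02, -7.33000e+01, -1.09000e-01,  8.00000e+00]), [np.float64(0.866)])
```

{"fn": "step_arm", "kwargs": {
  "moves": [
    {"delta_pos": [15,28,-32],"turn": 0,"jaw": 0},
    {"delta_pos": [43,80,-32],"turn": 0,"jaw": 0},
    {"delta_pos": [71,132,-32],"turn": 0,"jaw": 0},
    {"delta_pos": [99,184,-32],"turn": 0,"jaw": 0},
    {"delta_pos": [127,236,-32],"turn": 0,"jaw": 0}
  ]
}}

```text
time: 15.62
eef_pos: [570.8, 39.8, 188.4]
tcp_rot: [-0.0, 0.999, -0.043, -0.002]
ft_force: [-0.5, 1.2, 0.3]
width: 0.997
grip_force: 0.0
```

{"fn": "step_arm", "kwargs": {
  "moves": [
    {"delta_pos": [28,52,0],"turn": 0,"jaw": 0},
    {"delta_pos": [55,98,0],"turn": 0,"jaw": 0},
    {"delta_pos": [63,112,0],"turn": 0,"jaw": 0},
    {"delta_pos": [63,112,0],"turn": 0,"jaw": 0},
    {"delta_pos": [63,112,0],"turn": 0,"jaw": 0}
  ]
}}

```text
time: 16.25
eef_pos: [623.5, -73.8, 189.2]
tcp_rot: [-0.001, 0.999, -0.042, -0.001]
ft_force: [0.1, 0.4, 0.5]
width: 0.998
grip_force: 0.0
```

```bash
python3 -c "
from h import *; go((625,-75.6,90))"
```

```text
t 16.25 tcp [623.5 -73.8 189.2] yaw -0.084 tilt [-0.002  0.001 -1.   ] w 0.998 F [0.1 0.4 0.5]
(625, -75.6, 90) -> delta [ 1.9  1.8 99.2]
```

{"fn": "step_arm", "kwargs": {
  "moves": [
    {"delta_pos": [1,1,45],"turn": 0,"jaw": 0},
    {"delta_pos": [1,1,85],"turn": 0,"jaw": 0},
    {"delta_pos": [1,1,99],"turn": 0,"jaw": 0},
    {"delta_pos": [1,1,99],"turn": 0,"jaw": 0},
    {"delta_pos": [1,1,99],"turn": 0,"jaw": 1}
  ]
}}

```text
time: 16.88
eef_pos: [627.2, -76.3, 93.3]
tcp_rot: [0.0, 0.999, -0.042, 0.002]
ft_force: [1.0, -0.1, 1.0]
width: 0.819
grip_force: 0.0
```

{"fn": "step_arm", "kwargs": {
  "moves": [
    {"delta_pos": [0,0,0],"turn": 0,"jaw": 1},
    {"delta_pos": [0,0,0],"turn": 0,"jaw": 1},
    {"delta_pos": [0,0,0],"turn": 0,"jaw": 1},
    {"delta_pos": [0,0,0],"turn": 0,"jaw": 1},
    {"delta_pos": [0,0,0],"turn": 0,"jaw": 1}
  ]
}}

```text
time: 17.5
eef_pos: [627.5, -76.9, 93.6]
tcp_rot: [0.0, 0.999, -0.043, 0.002]
ft_force: [-0.2, 0.2, 5.4]
width: 0.552
grip_force: 63.5
```

```bash
python3 -c "
from h import *; s=bot.get_state(); z=s['eef_pos'][2]; go((381,291.5,z+150),(381,291.5,z-4))"
```

```text
t 17.5 tcp [627.5 -76.9  93.6] yaw -0.085 tilt [ 0.004 -0.001 -1.   ] w 0.552 F [-0.2  0.2  5.4]
(381, 291.5, np.float64(243.55089907022494)) -> delta [-276.3 -346.  -151.3]
(381, 291.5, np.float64(89.55089907022496)) -> delta [-277.  -346.1    2.7]
```

{"fn": "step_arm", "kwargs": {
  "moves": [
    {"delta_pos": [0,0,-35],"turn": 0,"jaw": 1},
    {"delta_pos": [0,0,-90],"turn": 0,"jaw": 1},
    {"delta_pos": [-5,-6,-145],"turn": 0,"jaw": 1},
    {"delta_pos": [-30,-40,-160],"turn": 0,"jaw": 1},
    {"delta_pos": [-65,-85,-160],"turn": 0,"jaw": 1}
  ]
}}

```text
time: 18.12
eef_pos: [568.6, 13.7, 252.7]
tcp_rot: [-0.0, 0.999, -0.044, 0.002]
ft_force: [0.5, 2.0, -4.9]
width: 0.553
grip_force: 63.4
```

{"fn": "step_arm", "kwargs": {
  "moves": [
    {"delta_pos": [-37,-46,0],"turn": 0,"jaw": 1},
    {"delta_pos": [-74,-92,0],"turn": 0,"jaw": 1},
    {"delta_pos": [-111,-138,0],"turn": 0,"jaw": 1},
    {"delta_pos": [-148,-184,0],"turn": 0,"jaw": 1},
    {"delta_pos": [-185,-230,0],"turn": 0,"jaw": 1}
  ]
}}

```text
time: 18.75
eef_pos: [401.0, 259.3, 249.9]
tcp_rot: [0.001, 0.999, -0.043, -0.001]
ft_force: [1.5, 0.5, -4.3]
width: 0.556
grip_force: 63.3
```

{"fn": "step_arm", "kwargs": {
  "moves": [
    {"delta_pos": [-20,-23,0],"turn": 0,"jaw": 1},
    {"delta_pos": [-27,-31,15],"turn": 0,"jaw": 1},
    {"delta_pos": [-27,-31,60],"turn": 0,"jaw": 1},
    {"delta_pos": [-27,-31,110],"turn": 0,"jaw": 1},
    {"delta_pos": [-27,-31,140],"turn": 0,"jaw": 1}
  ]
}}

```text
time: 19.38
eef_pos: [376.6, 289.0, 107.0]
tcp_rot: [0.002, 0.999, -0.043, -0.003]
ft_force: [-0.2, 0.7, -5.5]
width: 0.555
grip_force: 63.3
```

```bash
python3 -c "
from h import *; go((381,291.5,89.6))"
```

```text
t 19.38 tcp [376.6 289.  107. ] yaw -0.086 tilt [-0.006 -0.004 -1.   ] w 0.555 F [-0.2  0.7 -5.5]
(381, 291.5, 89.6) -> delta [ 4.3 -2.9 17.4]
```

{"fn": "step_arm", "kwargs": {
  "moves": [
    {"delta_pos": [0,0,12],"turn": 0,"jaw": 1},
    {"delta_pos": [0,0,19],"turn": 0,"jaw": 1},
    {"delta_pos": [0,0,21],"turn": 0,"jaw": 1},
    {"delta_pos": [0,0,21],"turn": 0,"jaw": 1},
    {"delta_pos": [0,0,21],"turn": 0,"jaw": 1}
  ]
}}

```text
time: 20.0
eef_pos: [379.9, 292.3, 91.3]
tcp_rot: [-0.001, 0.999, -0.043, 0.001]
ft_force: [0.2, 0.4, -4.6]
width: 0.558
grip_force: 63.3
```

{"fn": "step_arm", "kwargs": {
  "moves": [
    {"delta_pos": [0,0,0.5],"turn": 0,"jaw": 1},
    {"delta_pos": [0,0,1],"turn": 0,"jaw": 1},
    {"delta_pos": [0,0,1],"turn": 0,"jaw": 1},
    {"delta_pos": [0,0,1],"turn": 0,"jaw": 1},
    {"delta_pos": [0,0,1],"turn": 0,"jaw": 1}
  ]
}}

```text
time: 20.62
eef_pos: [379.3, 292.0, 89.6]
tcp_rot: [-0.0, 0.999, -0.043, 0.0]
ft_force: [-1.3, 0.3, -0.1]
width: 0.554
grip_force: 63.8
```

{"fn": "step_arm", "kwargs": {
  "moves": [
    {"delta_pos": [0,0,0],"turn": 0,"jaw": 0.3},
    {"delta_pos": [0,0,0],"turn": 0,"jaw": 0},
    {"delta_pos": [0,0,0],"turn": 0,"jaw": 0},
    {"delta_pos": [0,0,-20],"turn": 0,"jaw": 0},
    {"delta_pos": [0,0,-75],"turn": 0,"jaw": 0}
  ]
}}

```text
time: 21.25
eef_pos: [376.7, 290.2, 162.2]
tcp_rot: [0.002, 0.999, -0.043, -0.003]
ft_force: [1.2, 0.1, 0.4]
width: 0.999
grip_force: 0.0
```

{"fn": "step_arm", "kwargs": {
  "moves": [
    {"delta_pos": [15,20,-30],"turn": 0,"jaw": 0},
    {"delta_pos": [40,60,-60],"turn": 0,"jaw": 0},
    {"delta_pos": [68,105,-60],"turn": 0,"jaw": 0},
    {"delta_pos": [90,140,-60],"turn": 0,"jaw": 0},
    {"delta_pos": [90,140,-60],"turn": 0,"jaw": 0}
  ]
}}

```text
time: 21.88
eef_pos: [458.1, 142.6, 224.6]
tcp_rot: [0.0, 0.999, -0.045, 0.001]
ft_force: [-0.5, -0.1, -0.5]
width: 1.004
grip_force: 0.0
```

```bash
cat > m.py <<'E'
from fit import *
top=bot.camera("top"); sc=bot.camera("scene")
hsv=cv2.cvtColor(top["image"],cv2.COLOR_BGR2HSV)
for n,p0,hs in(("red",(635,60),[(0,8),(170,180)]),("blue",(564,-2),[(95,130)]),("yellow",(625,-76),[(15,35)])):
    u=proj(top,[p0[0],p0[1],8])[0]; k=np.zeros((420,560),bool)
    for a,b in hs: k|=(hsv[...,0]>=a)&(hsv[...,0]<=b)
    k&=(hsv[...,1]>110)&(hsv[...,2]>55)
    yy,xx=np.mgrid[:420,:560]; k&=np.hypot(xx-u[0],yy-u[1])<24
    cs,_=cv2.findContours(k.astype(np.uint8),0,1); cc=max(cs,key=cv2.contourArea); e=cv2.minEnclosingCircle(cc); ys,xs=np.nonzero(k)
    print(n,"enc",ray(top,*e[0],8).round(1),round(e[1],1),"mean",ray(top,xs.mean(),ys.mean(),8).round(1),len(xs))
for c in(top,sc):
    u=proj(c,[630,-6,46])[0]
    for d in bot.silhouettes(c,'ball'):
        ys,xs=np.nonzero(d["mask"])
        if len(xs) and np.hypot(xs.mean()-u[0],ys.mean()-u[1])<10: print("ball",d["p"],d["extent"],len(xs),ray(c,xs.mean(),ys.mean(),48).round(1))
for c in(top,sc):
    u=proj(c,[505,-287,215])[0].round().astype(int); print(u)
    for d in bot.silhouettes(c,'stem'): print("stem",round(d["p"],2),d["extent"])
E
python3 m.py; python3 - <<'E'
from h import *
go((630,-6,200))
a=bot.camera("top"); b=bot.camera("scene"); I=np.zeros((600,800,3),np.uint8)
I[:,:420]=cv2.resize(a["image"][160:360,90:230],(420,600),interpolation=2)
u=proj(b,[505,-287,215])[0].astype(int); I[:280,440:800]=cv2.resize(b["image"][u[1]-28:u[1]+28,u[0]-36:u[0]+36],(360,280),interpolation=2)
I[300:580,440:800]=cv2.resize(a["image"][212:268,391:463],(360,280),interpolation=2); print(u)
cv2.imwrite("pics/c4.png",I)
E
```

```text
red enc [634.5  58.7   8. ] 17.6 mean [635.   58.9   8. ] 952
blue enc [562.9  -2.3   8. ] 17.6 mean [562.6  -2.1   8. ] 965
yellow enc [625.9 -73.1   8. ] 17.7 mean [625.8 -72.9   8. ] 964
ball 0.62 [264.5, 180.6, 24.5, 21.8] 353 [629.8  -7.3  48. ]
ball 0.53 [277.6, 243.6, 15.2, 19.5] 302 [633.  -8.  48.]
[428 239]
[162 188]
stem 0.52 [152.4, 185.3, 19.6, 30.4]
t 22.18 tcp [456.3 145.6 224.1] yaw -0.084 tilt [-0.001  0.    -1.   ] w 1.0 F [-0.1  0.2 -0.3]
(630, -6, 200) -> delta [185.8 136.6  24. ]
[161 187]
```

View pics/c4.png

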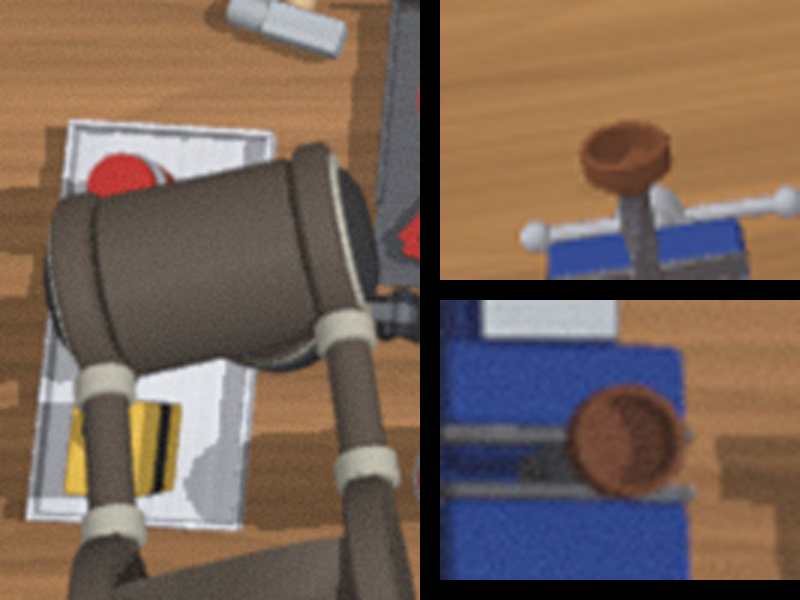

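The crop shows the can and the tin upright in the tray, with the arm hiding the bottle. The cup rim is at scene pixel (162,188) and top pixel (428,240).

```bash
python3 - <<'E'
from h import *
a=bot.camera("top"); b=bot.camera("scene")
print("cup top",ray(a,428,240,215).round(1),"scene",ray(b,161.7,187.6,215).round(1))
for c in (a,b): print("proj",proj(c,[[505,-288,215],[630,-7,46]]).round(1))
# ball by grey-blob edge in both
for c in(a,b):
    u=proj(c,[630,-7,46])[0]; I=c["image"].astype(int); yy,xx=np.mgrid[:420,:560]
    k=(I.max(2)-I.min(2)<22)&(I.mean(2)>95)&(np.hypot(xx-u[0],yy-u[1])<16); ys,xs=np.nonzero(k)
    print(len(xs),xs.min(),xs.max(),ys.min(),ys.max(),ray(c,(xs.min()+xs.max())/2,(ys.min()+ys.max())/2,46).round(1))
E
```

```text
cup top [ 503.  -286.7  215. ] scene [ 504.2 -287.5  215. ]
proj [[428.6 238.9]
 [275.8 191.4]]
proj [[161.5 187.8]
 [286.8 253.2]]
577 263 290 176 206 [630.9  -8.6  46. ]
413 271 302 238 268 [629.1  -7.7  46. ]
```

{"fn": "step_arm", "kwargs": {
  "moves": [
    {"delta_pos": [44,32,0],"turn": 0,"jaw": 0},
    {"delta_pos": [90,66,0],"turn": 0,"jaw": 0},
    {"delta_pos": [136,100,0],"turn": 0,"jaw": 0},
    {"delta_pos": [175,128,30],"turn": 0,"jaw": 0},
    {"delta_pos": [186,137,70],"turn": 0,"jaw": 0}
  ]
}}

```text
time: 23.0
eef_pos: [634.4, -9.8, 155.0]
tcp_rot: [0.0, 0.999, -0.043, 0.003]
ft_force: [0.1, -0.4, -0.3]
width: 0.999
grip_force: 0.0
```

{"fn": "step_arm", "kwargs": {
  "moves": [
    {"delta_pos": [0,0,15],"turn": 0,"jaw": 0},
    {"delta_pos": [0,0,30],"turn": 0,"jaw": 0},
    {"delta_pos": [0,0,50],"turn": 0,"jaw": 0},
    {"delta_pos": [0,0,50],"turn": 0,"jaw": 0},
    {"delta_pos": [0,0,50],"turn": 0,"jaw": 0}
  ]
}}

```text
time: 23.62
eef_pos: [631.0, -7.3, 105.1]
tcp_rot: [0.0, 0.999, -0.042, 0.001]
ft_force: [-0.0, 0.2, 0.2]
width: 1.003
grip_force: 0.0
```

```bash
python3 - <<'E'
from h import *
go((630,-7,28))
E
```

```text
t 23.62 tcp [631.   -7.3 105.1] yaw -0.085 tilt [ 0.001 -0.    -1.   ] w 1.003 F [-0.   0.2  0.2]
(630, -7, 28) -> delta [-1.1 -0.2 77.1]
```

{"fn": "step_arm", "kwargs": {
  "moves": [
    {"delta_pos": [-1,0,30],"turn": 0,"jaw": 0},
    {"delta_pos": [-1,0,60],"turn": 0,"jaw": 0},
    {"delta_pos": [-1,0,76],"turn": 0,"jaw": 0},
    {"delta_pos": [-1,0,76],"turn": 0,"jaw": 0},
    {"delta_pos": [-1,0,76],"turn": 0,"jaw": 0}
  ]
}}

```text
time: 24.25
eef_pos: [630.8, -7.7, 29.6]
tcp_rot: [0.0, 0.999, -0.043, 0.001]
ft_force: [-0.2, -0.8, -0.2]
width: 1.0
grip_force: 0.0
```

```bash
python3 - <<'E'
from h import *
go((630,-7,28))
a=bot.camera("top"); b=bot.camera("scene"); I=np.zeros((600,800,3),np.uint8)
I[:,:380]=cv2.resize(a["image"][190:350,90:191],(380,600),interpolation=2)
I[:400,400:800]=cv2.resize(b["image"][200:300,235:335],(400,400),interpolation=2)
cv2.imwrite("pics/c5.png",I)
E
```

```text
t 24.25 tcp [630.8  -7.7  29.6] yaw -0.085 tilt [ 0.002 -0.    -1.   ] w 1.0 F [-0.2 -0.8 -0.2]
(630, -7, 28) -> delta [-0.9 -0.6  1.6]
```

View pics/c5.png

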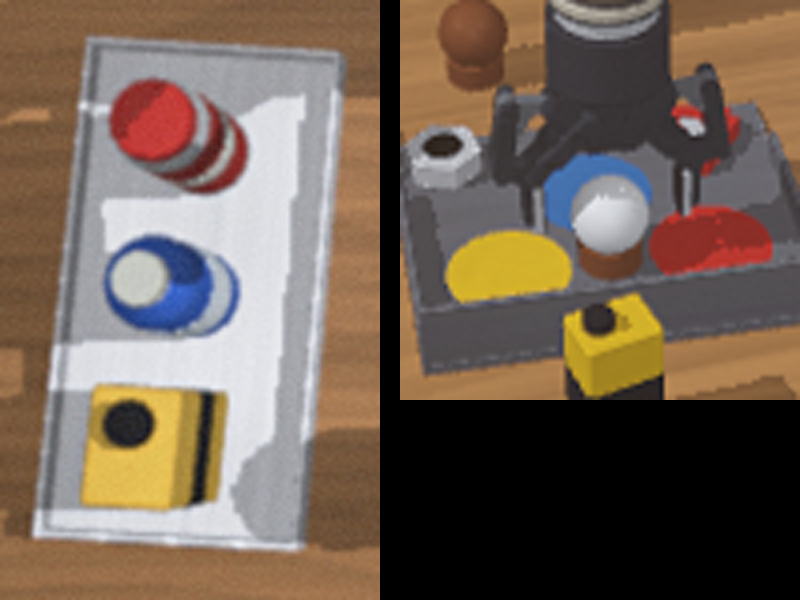

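All three containers stand upright in the tray, and the fingers straddle the ball at crop (611,215). I close on it.

{"fn": "step_arm", "kwargs": {
  "moves": [
    {"delta_pos": [-1,0,1],"turn": 0,"jaw": 0.2},
    {"delta_pos": [-1,0,1],"turn": 0,"jaw": 0.4},
    {"delta_pos": [-1,0,1],"turn": 0,"jaw": 1},
    {"delta_pos": [-1,0,1],"turn": 0,"jaw": 1},
    {"delta_pos": [-1,0,1],"turn": 0,"jaw": 1}
  ]
}}

```text
time: 24.98
eef_pos: [628.7, -8.0, 28.1]
tcp_rot: [0.0, 0.999, -0.042, 0.0]
ft_force: [-3.6, -2.1, 4.8]
width: 0.558
grip_force: 60.9
```

{"fn": "step_arm", "kwargs": {
  "moves": [
    {"delta_pos": [0,0,0],"turn": 0,"jaw": 1},
    {"delta_pos": [0,0,0],"turn": 0,"jaw": 1},
    {"delta_pos": [0,0,-5],"turn": 0,"jaw": 1},
    {"delta_pos": [0,0,-20],"turn": 0,"jaw": 1},
    {"delta_pos": [0,0,-40],"turn": 0,"jaw": 1}
  ]
}}

```text
time: 25.6
eef_pos: [627.8, -7.2, 67.5]
tcp_rot: [-0.0, 0.999, -0.043, -0.001]
ft_force: [0.5, -0.4, -2.6]
width: 0.553
grip_force: 62.0
```

```bash
python3 - <<'E'
from h import *
go((503.8,-287.2,270))
E
```

```text
t 25.6 tcp [627.8  -7.2  67.5] yaw -0.085 tilt [-0.002  0.    -1.   ] w 0.553 F [ 0.5 -0.4 -2.6]
(503.8, -287.2, 270) -> delta [-100.1  289.5 -202.4]
```

{"fn": "step_arm", "kwargs": {
  "moves": [
    {"delta_pos": [0,0,-55],"turn": 0,"jaw": 1},
    {"delta_pos": [0,0,-110],"turn": 0,"jaw": 1},
    {"delta_pos": [0,5,-165],"turn": 0,"jaw": 1},
    {"delta_pos": [-12,35,-202],"turn": 0,"jaw": 1},
    {"delta_pos": [-30,85,-202],"turn": 0,"jaw": 1}
  ]
}}

```text
time: 26.22
eef_pos: [594.7, -89.8, 276.5]
tcp_rot: [0.001, 0.999, -0.041, 0.006]
ft_force: [1.1, -1.0, -2.3]
width: 0.557
grip_force: 62.5
```

{"fn": "step_arm", "kwargs": {
  "moves": [
    {"delta_pos": [-19,55,0],"turn": 0,"jaw": 1},
    {"delta_pos": [-38,110,0],"turn": 0,"jaw": 1},
    {"delta_pos": [-56,162,0],"turn": 0,"jaw": 1},
    {"delta_pos": [-68,197,0],"turn": 0,"jaw": 1},
    {"delta_pos": [-70,204,0],"turn": 0,"jaw": 1}
  ]
}}

```text
time: 26.85
eef_pos: [503.3, -289.0, 270.7]
tcp_rot: [0.001, 0.999, -0.044, 0.001]
ft_force: [-0.2, 0.4, -2.0]
width: 0.558
grip_force: 62.4
```

{"fn": "step_arm", "kwargs": {
  "moves": [
    {"delta_pos": [0,0,0],"turn": 0,"jaw": 1},
    {"delta_pos": [0,0,0],"turn": 0,"jaw": 1},
    {"delta_pos": [0,0,5],"turn": 0,"jaw": 1},
    {"delta_pos": [0,0,10],"turn": 0,"jaw": 1},
    {"delta_pos": [0,0,10],"turn": 0,"jaw": 1}
  ]
}}

```text
time: 27.48
eef_pos: [504.0, -286.2, 258.2]
tcp_rot: [-0.001, 0.999, -0.042, -0.001]
ft_force: [1.0, 1.0, -2.2]
width: 0.555
grip_force: 62.4
```

```bash
python3 - <<'E'
from h import *
go((503.8,-287.2,214))
b=bot.camera("scene"); s=bot.get_state(); p=s["eef_pos"]
u=proj(b,[p,p+[0,0,19],[503.8,-287.2,215],[503.8,-287.2,233]]); print(u.round(1))
v=u[1].astype(int); I=b["image"][v[1]-35:v[1]+40,v[0]-50:v[0]+50]; print(v)
cv2.imwrite("pics/c6.png",cv2.resize(I,None,fx=8,fy=8,interpolation=2))
for d in bot.silhouettes(b,'ball')[:3]: print(d["p"],d["extent"])
E
```

```text
t 27.48 tcp [ 504.  -286.2  258.2] yaw -0.085 tilt [-0.002  0.001 -1.   ] w 0.555 F [ 1.   1.  -2.2]
(503.8, -287.2, 214) -> delta [-0.   1.1 44.2]
[[159.5 172.3]
 [158.3 165.5]
 [161.8 187.5]
 [160.7 181.3]]
[158 165]
0.6 [149.1, 157.3, 17.9, 19.0]
```

View pics/c6.png

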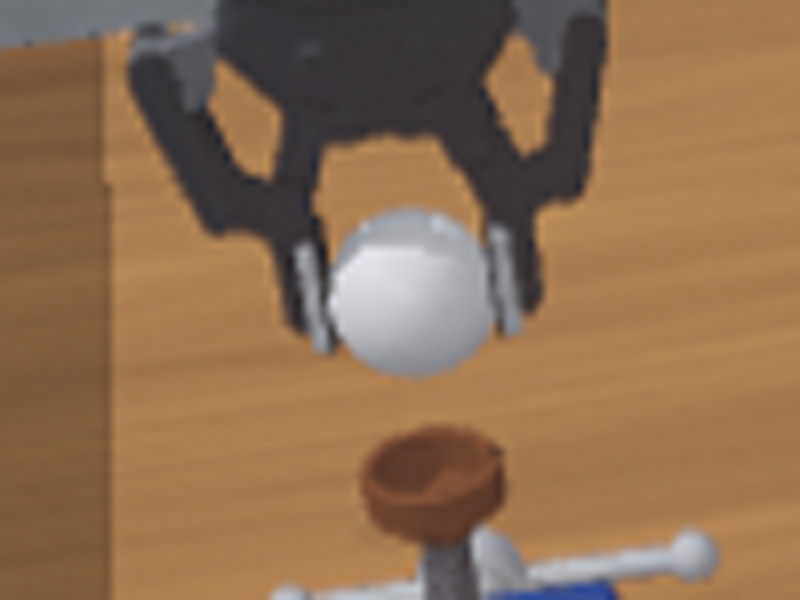

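The picture shows the ball at crop (412,292), centred between the pads, and the cup rim centre at (433,463). The ball needs to move about 2.4 mm toward -y, so I lower it with that shift.

{"fn": "step_arm", "kwargs": {
  "moves": [
    {"delta_pos": [0,2.3,15],"turn": 0,"jaw": 1},
    {"delta_pos": [0,2.3,28],"turn": 0,"jaw": 1},
    {"delta_pos": [0,2.3,37],"turn": 0,"jaw": 1},
    {"delta_pos": [0,2.3,40],"turn": 0,"jaw": 1},
    {"delta_pos": [0,2.3,40],"turn": 0,"jaw": 1}
  ]
}}

```text
time: 28.2
eef_pos: [504.1, -289.2, 219.0]
tcp_rot: [-0.0, 0.999, -0.043, -0.0]
ft_force: [-0.2, -0.1, -1.7]
width: 0.557
grip_force: 62.4
```

{"fn": "step_arm", "kwargs": {
  "moves": [
    {"delta_pos": [0,0,0],"turn": 0,"jaw": 1},
    {"delta_pos": [0,0,0.5],"turn": 0,"jaw": 1},
    {"delta_pos": [0,0,1],"turn": 0,"jaw": 1},
    {"delta_pos": [0,0,1],"turn": 0,"jaw": 1},
    {"delta_pos": [0,0,1],"turn": 0,"jaw": 1}
  ]
}}

```text
time: 28.82
eef_pos: [504.1, -289.2, 218.3]
tcp_rot: [0.0, 0.999, -0.043, 0.0]
ft_force: [-0.1, 0.7, -3.0]
width: 0.557
grip_force: 62.4
```

```bash
python3 - <<'E'
from h import *
go((503.8,-288.5,215))
b=bot.camera("scene")
I=b["image"][145:210,110:210]
cv2.imwrite("pics/c7.png",cv2.resize(I,None,fx=8,fy=8,interpolation=2))
E
```

```text
t 28.82 tcp [ 504.1 -289.2  218.3] yaw -0.085 tilt [ 0. -0. -1.] w 0.557 F [-0.1  0.7 -3. ]
(503.8, -288.5, 215) -> delta [-0.4 -0.7  3.3]
```

View pics/c7.png

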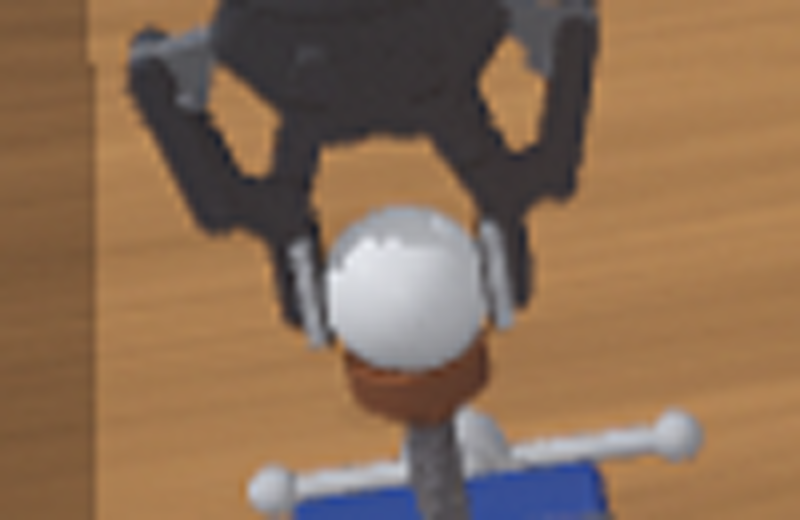

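The picture shows the ball at crop (406,288), centred over the cup at (417,375) once the image tilt is allowed for. It's about 3 mm above its seat.

{"fn": "step_arm", "kwargs": {
  "moves": [
    {"delta_pos": [0,0,0.5],"turn": 0,"jaw": 1},
    {"delta_pos": [0,0,1],"turn": 0,"jaw": 1},
    {"delta_pos": [0,0,1.5],"turn": 0,"jaw": 1},
    {"delta_pos": [0,0,2],"turn": 0,"jaw": 1},
    {"delta_pos": [0,0,2],"turn": 0,"jaw": 1}
  ]
}}

```text
time: 29.5
eef_pos: [504.2, -289.3, 216.9]
tcp_rot: [0.0, 0.999, -0.043, 0.0]
ft_force: [-1.0, 0.7, 3.2]
width: 0.557
grip_force: 62.6
```

{"fn": "step_arm", "kwargs": {
  "moves": [
    {"delta_pos": [0,0,0.5],"turn": 0,"jaw": 1},
    {"delta_pos": [0,0,0.5],"turn": 0,"jaw": 1},
    {"delta_pos": [0,0,1],"turn": 0,"jaw": 1},
    {"delta_pos": [0,0,1],"turn": 0,"jaw": 1},
    {"delta_pos": [0,0,1],"turn": 0,"jaw": 1}
  ]
}}

```text
time: 30.12
eef_pos: [504.2, -289.3, 216.6]
tcp_rot: [0.0, 0.999, -0.043, 0.0]
ft_force: [-3.7, 1.4, 6.4]
width: 0.556
grip_force: 63.1
```

{"fn": "step_arm", "kwargs": {
  "moves": [
    {"delta_pos": [-1,0,0],"turn": 0,"jaw": 1},
    {"delta_pos": [-1,0,0],"turn": 0,"jaw": 0.4},
    {"delta_pos": [-1,0,0],"turn": 0,"jaw": 0.3},
    {"delta_pos": [-1,0,0],"turn": 0,"jaw": 0.1},
    {"delta_pos": [-1,0,0],"turn": 0,"jaw": 0}
  ]
}}

```text
time: 30.75
eef_pos: [503.1, -289.1, 215.0]
tcp_rot: [-0.0, 0.999, -0.043, -0.0]
ft_force: [-0.3, -0.5, 0.8]
width: 0.999
grip_force: 0.0
```

{"fn": "step_arm", "kwargs": {
  "moves": [
    {"delta_pos": [0,0,0],"turn": 0,"jaw": 0},
    {"delta_pos": [0,0,-20],"turn": 0,"jaw": 0},
    {"delta_pos": [0,0,-60],"turn": 0,"jaw": 0},
    {"delta_pos": [0,0,-100],"turn": 0,"jaw": 0},
    {"delta_pos": [0,0,-100],"turn": 0,"jaw": 0}
  ]
}}

```text
time: 31.38
eef_pos: [505.3, -290.6, 320.1]
tcp_rot: [0.002, 0.999, -0.043, 0.004]
ft_force: [0.1, 0.6, -0.1]
width: 1.0
grip_force: 0.0
```

```bash
python3 - <<'E'
from fit import *
go((552,285,320))
b=bot.camera("scene"); top=bot.camera("top")
cv2.imwrite("pics/c8.png",cv2.resize(b["image"][145:210,110:210],None,fx=6,fy=6,interpolation=2))
for d in bot.silhouettes(b,'ball')[:2]: print(d["p"],d["extent"])
print(proj(b,[504,-288.5,233]))
for l,p0 in(('spray_can',(550.6,284.4,0)),('bottle',(465.4,287.7,0)),('oil_tin',(379.5,292,-.085))):
    for c in(top,b):
        u=proj(c,[p0[0],p0[1],70])[0]
        for d in bot.silhouettes(c,l):
            ys,xs=np.nonzero(d["mask"])
            if len(xs) and np.hypot(xs.mean()-u[0],ys.mean()-u[1])<20: print(l,fit(l,[(c,d["mask"])],p0,4)); break
E
```

```text
t 31.38 tcp [ 505.3 -290.6  320.1] yaw -0.085 tilt [ 0.008 -0.005 -1.   ] w 1.0 F [ 0.1  0.6 -0.1]
(552, 285, 320) -> delta [  -2.4 -577.5   -2.5]
0.89 [149.6, 173.1, 18.7, 18.7]
[[160.19379544 181.41319949]]
spray_can (array([547.929, 285.154,   0.   ,   4.   ]), [np.float64(0.92)])
spray_can (array([553.039, 286.252,   0.   ,   4.   ]), [np.float64(0.947)])
bottle (array([464.203, 288.254,   0.   ,   4.   ]), [np.float64(0.932)])
bottle (array([465.594, 289.158,   0.   ,   4.   ]), [np.float64(0.703)])
oil_tin (array([ 3.77543e+02,  2.91786e+02, -1.07000e-01,  4.00000e+00]), [np.float64(0.958)])
oil_tin (array([375.06 , 288.153,  -0.408,   4.   ]), [np.float64(0.714)])
```

View pics/c8.png

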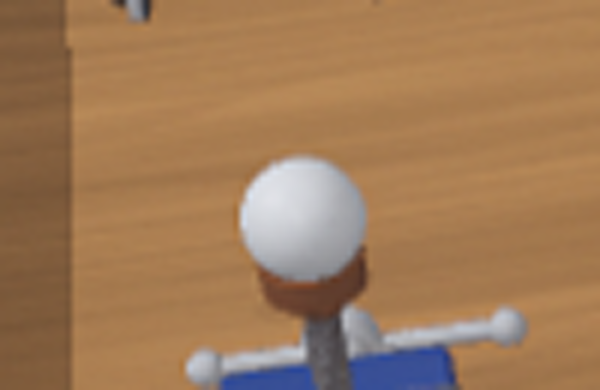

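The ball is seated in the cup at crop (303,218). I now return the can.

{"fn": "step_arm", "kwargs": {
  "moves": [
    {"delta_pos": [0,-58,0],"turn": 0,"jaw": 0},
    {"delta_pos": [0,-116,0],"turn": 0,"jaw": 0},
    {"delta_pos": [-1,-174,0],"turn": 0,"jaw": 0},
    {"delta_pos": [-1,-232,0],"turn": 0,"jaw": 0},
    {"delta_pos": [-1,-290,0],"turn": 0,"jaw": 0}
  ]
}}

```text
time: 32.45
eef_pos: [526.7, 1.7, 315.1]
tcp_rot: [0.0, 0.999, -0.043, 0.0]
ft_force: [1.5, -0.5, 0.3]
width: 1.003
grip_force: 0.0
```

{"fn": "step_arm", "kwargs": {
  "moves": [
    {"delta_pos": [0,-58,20],"turn": 0,"jaw": 0},
    {"delta_pos": [0,-116,40],"turn": 0,"jaw": 0},
    {"delta_pos": [0,-174,60],"turn": 0,"jaw": 0},
    {"delta_pos": [0,-228,80],"turn": 0,"jaw": 0},
    {"delta_pos": [0,-284,100],"turn": 0,"jaw": 0}
  ]
}}

```text
time: 33.08
eef_pos: [550.9, 284.6, 214.3]
tcp_rot: [0.0, 0.999, -0.043, 0.0]
ft_force: [0.8, -0.3, 0.5]
width: 1.001
grip_force: 0.0
```

{"fn": "step_arm", "kwargs": {
  "moves": [
    {"delta_pos": [0,0,0],"turn": 0,"jaw": 0},
    {"delta_pos": [0,0,20],"turn": 0,"jaw": 0},
    {"delta_pos": [0,0,30],"turn": 0,"jaw": 0},
    {"delta_pos": [0,0,30],"turn": 0,"jaw": 0},
    {"delta_pos": [0,0,30],"turn": 0,"jaw": 0}
  ]
}}

```text
time: 33.7
eef_pos: [551.5, 282.0, 185.7]
tcp_rot: [-0.0, 0.999, -0.043, 0.0]
ft_force: [0.2, 0.0, 1.1]
width: 1.0
grip_force: 0.0
```

```bash
python3 - <<'E'
from h import *
go((550.6,284.8,92))
E
```

```text
t 33.7 tcp [551.5 282.  185.7] yaw -0.087 tilt [ 0.001  0.    -1.   ] w 1.0 F [0.2 0.  1.1]
(550.6, 284.8, 92) -> delta [-1.2 -2.6 93.7]
```

{"fn": "step_arm", "kwargs": {
  "moves": [
    {"delta_pos": [-1,-2.5,45],"turn": 0,"jaw": 0},
    {"delta_pos": [-1,-2.5,82],"turn": 0,"jaw": 0},
    {"delta_pos": [-1,-2.5,92],"turn": 0,"jaw": 0},
    {"delta_pos": [-1,-2.5,92],"turn": 0,"jaw": 0.2},
    {"delta_pos": [-1,-2.5,92],"turn": 0,"jaw": 1}
  ]
}}

```text
time: 34.33
eef_pos: [551.9, 286.0, 95.5]
tcp_rot: [-0.001, 0.999, -0.043, 0.002]
ft_force: [-0.5, -4.5, 3.4]
width: 0.608
grip_force: 2.5
```

{"fn": "step_arm", "kwargs": {
  "moves": [
    {"delta_pos": [0,0,0],"turn": 0,"jaw": 1},
    {"delta_pos": [0,0,0],"turn": 0,"jaw": 1},
    {"delta_pos": [0,0,0],"turn": 0,"jaw": 1},
    {"delta_pos": [0,0,0],"turn": 0,"jaw": 1},
    {"delta_pos": [0,0,0],"turn": 0,"jaw": 1}
  ]
}}

```text
time: 34.95
eef_pos: [552.4, 286.1, 95.9]
tcp_rot: [-0.001, 0.999, -0.043, 0.002]
ft_force: [0.2, -1.1, 6.8]
width: 0.584
grip_force: 63.3
```

```bash
python3 - <<'E'
from h import *
z=bot.get_state()["eef_pos"][2]
go((637.2,57.8,z+4))
E
```

```text
t 34.95 tcp [552.4 286.1  95.9] yaw -0.085 tilt [ 0.005  0.002 -1.   ] w 0.584 F [ 0.2 -1.1  6.8]
(637.2, 57.8, np.float64(99.94360940887266)) -> delta [104.  220.2  -4. ]
```

{"fn": "step_arm", "kwargs": {
  "moves": [
    {"delta_pos": [0,0,-30],"turn": 0,"jaw": 1},
    {"delta_pos": [0,0,-80],"turn": 0,"jaw": 1},
    {"delta_pos": [5,12,-130],"turn": 0,"jaw": 1},
    {"delta_pos": [25,54,-150],"turn": 0,"jaw": 1},
    {"delta_pos": [50,107,-150],"turn": 0,"jaw": 1}
  ]
}}

```text
time: 35.58
eef_pos: [592.2, 175.0, 246.2]
tcp_rot: [-0.001, 0.999, -0.041, 0.003]
ft_force: [0.6, 0.5, -3.4]
width: 0.583
grip_force: 63.4
```

{"fn": "step_arm", "kwargs": {
  "moves": [
    {"delta_pos": [25,52,0],"turn": 0,"jaw": 1},
    {"delta_pos": [49,102,0],"turn": 0,"jaw": 1},
    {"delta_pos": [54,112,40],"turn": 0,"jaw": 1},
    {"delta_pos": [54,112,80],"turn": 0,"jaw": 1},
    {"delta_pos": [54,112,115],"turn": 0,"jaw": 1}
  ]
}}

```text
time: 36.2
eef_pos: [633.7, 57.9, 125.8]
tcp_rot: [-0.0, 0.999, -0.043, -0.001]
ft_force: [0.5, 0.2, -2.9]
width: 0.582
grip_force: 63.5
```

{"fn": "step_arm", "kwargs": {
  "moves": [
    {"delta_pos": [0,0,10],"turn": 0,"jaw": 1},
    {"delta_pos": [0,0,20],"turn": 0,"jaw": 1},
    {"delta_pos": [0,0,26],"turn": 0,"jaw": 1},
    {"delta_pos": [0,0,28],"turn": 0,"jaw": 1},
    {"delta_pos": [0,0,28],"turn": 0,"jaw": 1}
  ]
}}

```text
time: 36.83
eef_pos: [635.8, 58.5, 101.1]
tcp_rot: [-0.0, 0.999, -0.043, 0.001]
ft_force: [0.5, -1.4, -2.0]
width: 0.585
grip_force: 63.4
```

```bash
python3 - <<'E'
from fit import *
go((637.6,58.8,99.9))
b=bot.camera("scene"); top=bot.camera("top")
for c in(top,b):
    u=proj(c,[635,59,70])[0]
    for d in bot.silhouettes(c,'spray_can'):
        ys,xs=np.nonzero(d["mask"])
        if len(xs) and np.hypot(xs.mean()-u[0],ys.mean()-u[1])<20: print(fit('spray_can',[(c,d["mask"])],(635,59),12)); break
E
```

```text
t 36.83 tcp [635.8  58.5 101.1] yaw -0.085 tilt [ 0.001  0.    -1.   ] w 0.585 F [ 0.5 -1.4 -2. ]
(637.6, 58.8, 99.9) -> delta [ 1.8 -0.5  1.2]
(array([635.445,  60.047,   0.   ,  12.   ]), [np.float64(0.857)])
```

{"fn": "step_arm", "kwargs": {
  "moves": [
    {"delta_pos": [0,0.5,1],"turn": 0,"jaw": 1},
    {"delta_pos": [0,0.5,2],"turn": 0,"jaw": 1},
    {"delta_pos": [0,0.5,2.5],"turn": 0,"jaw": 1},
    {"delta_pos": [0,0.5,2.5],"turn": 0,"jaw": 1},
    {"delta_pos": [0,0.5,2.5],"turn": 0,"jaw": 1}
  ]
}}

```text
time: 37.65
eef_pos: [636.2, 57.9, 100.1]
tcp_rot: [-0.0, 0.999, -0.043, 0.001]
ft_force: [-2.2, -0.5, 6.4]
width: 0.584
grip_force: 64.2
```

{"fn": "step_arm", "kwargs": {
  "moves": [
    {"delta_pos": [0,0,0],"turn": 0,"jaw": 0.3},
    {"delta_pos": [0,0,0],"turn": 0,"jaw": 0},
    {"delta_pos": [0,0,0],"turn": 0,"jaw": 0},
    {"delta_pos": [0,0,-20],"turn": 0,"jaw": 0},
    {"delta_pos": [0,0,-70],"turn": 0,"jaw": 0}
  ]
}}

```text
time: 38.28
eef_pos: [632.8, 57.8, 166.2]
tcp_rot: [0.0, 0.999, -0.043, -0.003]
ft_force: [0.9, 0.1, 0.2]
width: 1.001
grip_force: 0.0
```

```bash
python3 - <<'E'
from fit import *
go((466,288,190))
b=bot.camera("scene"); top=bot.camera("top")
for c in(top,b):
    u=proj(c,[635,59,70])[0]
    for d in bot.silhouettes(c,'spray_can'):
        ys,xs=np.nonzero(d["mask"])
        if len(xs) and np.hypot(xs.mean()-u[0],ys.mean()-u[1])<20: print(fit('spray_can',[(c,d["mask"])],(635,59),8)); break
E
```

```text
t 38.27 tcp [632.8  57.8 166.2] yaw -0.085 tilt [-0.007 -0.    -1.   ] w 1.001 F [0.9 0.1 0.2]
(466, 288, 190) -> delta [-185.9 -215.2  -22.7]
(array([636.958,  58.723,   0.   ,   8.   ]), [np.float64(0.274)])
(array([633.264,  59.31 ,   0.   ,   8.   ]), [np.float64(0.893)])
```

{"fn": "step_arm", "kwargs": {
  "moves": [
    {"delta_pos": [-25,-28,-25],"turn": 0,"jaw": 0},
    {"delta_pos": [-65,-74,-25],"turn": 0,"jaw": 0},
    {"delta_pos": [-106,-120,-25],"turn": 0,"jaw": 0},
    {"delta_pos": [-147,-166,-25],"turn": 0,"jaw": 0},
    {"delta_pos": [-187,-212,-25],"turn": 0,"jaw": 0}
  ]
}}

```text
time: 39.1
eef_pos: [464.6, 285.9, 191.9]
tcp_rot: [0.0, 0.999, -0.043, -0.001]
ft_force: [1.0, 0.9, -0.4]
width: 1.005
grip_force: 0.0
```

{"fn": "step_arm", "kwargs": {
  "moves": [
    {"delta_pos": [-2,-2,0],"turn": 0,"jaw": 0},
    {"delta_pos": [-2,-2,10],"turn": 0,"jaw": 0},
    {"delta_pos": [-2,-2,20],"turn": 0,"jaw": 0},
    {"delta_pos": [-2,-2,20],"turn": 0,"jaw": 0},
    {"delta_pos": [-2,-2,20],"turn": 0,"jaw": 0}
  ]
}}

```text
time: 39.72
eef_pos: [465.5, 286.3, 172.4]
tcp_rot: [0.0, 0.999, -0.043, -0.0]
ft_force: [0.6, 0.5, -0.7]
width: 1.001
grip_force: 0.0
```

```bash
python3 - <<'E'
from h import *
go((465.4,288,88))
E
```

```text
t 39.73 tcp [465.5 286.3 172.4] yaw -0.087 tilt [-0.001 -0.    -1.   ] w 1.001 F [ 0.6  0.5 -0.7]
(465.4, 288, 88) -> delta [-0.3 -1.7 84.4]
```

{"fn": "step_arm", "kwargs": {
  "moves": [
    {"delta_pos": [0,-1,40],"turn": 0,"jaw": 0},
    {"delta_pos": [0,-1,74],"turn": 0,"jaw": 0},
    {"delta_pos": [0,-1,84],"turn": 0,"jaw": 0},
    {"delta_pos": [0,-1,84],"turn": 0,"jaw": 0.2},
    {"delta_pos": [0,-1,84],"turn": 0,"jaw": 1}
  ]
}}

```text
time: 40.35
eef_pos: [466.5, 288.7, 90.4]
tcp_rot: [-0.001, 0.999, -0.043, 0.001]
ft_force: [-1.0, -1.2, 4.4]
width: 0.613
grip_force: 5.2
```

{"fn": "step_arm", "kwargs": {
  "moves": [
    {"delta_pos": [0,0,0],"turn": 0,"jaw": 1},
    {"delta_pos": [0,0,0],"turn": 0,"jaw": 1},
    {"delta_pos": [0,0,0],"turn": 0,"jaw": 1},
    {"delta_pos": [0,0,0],"turn": 0,"jaw": 1},
    {"delta_pos": [0,0,0],"turn": 0,"jaw": 1}
  ]
}}

```text
time: 40.98
eef_pos: [466.7, 288.8, 90.9]
tcp_rot: [-0.001, 0.999, -0.042, 0.002]
ft_force: [-0.8, -2.0, 7.1]
width: 0.585
grip_force: 63.3
```

```bash
python3 - <<'E'
from h import *
z=bot.get_state()["eef_pos"][2]
go((564.1,-2.6,z+4))
E
```

```text
t 40.98 tcp [466.7 288.8  90.9] yaw -0.085 tilt [ 0.004  0.001 -1.   ] w 0.585 F [-0.8 -2.   7.1]
(564.1, -2.6, np.float64(94.91503554400687)) -> delta [121.7 282.1  -4. ]
```

{"fn": "step_arm", "kwargs": {
  "moves": [
    {"delta_pos": [0,0,-30],"turn": 0,"jaw": 1},
    {"delta_pos": [0,0,-80],"turn": 0,"jaw": 1},
    {"delta_pos": [5,12,-130],"turn": 0,"jaw": 1},
    {"delta_pos": [25,58,-155],"turn": 0,"jaw": 1},
    {"delta_pos": [49,113,-155],"turn": 0,"jaw": 1}
  ]
}}

```text
time: 41.6
eef_pos: [506.1, 171.7, 246.8]
tcp_rot: [-0.001, 0.999, -0.041, 0.003]
ft_force: [2.1, -0.3, -4.7]
width: 0.584
grip_force: 64.3
```

{"fn": "step_arm", "kwargs": {
  "moves": [
    {"delta_pos": [24,55,0],"turn": 0,"jaw": 1},
    {"delta_pos": [48,110,0],"turn": 0,"jaw": 1},
    {"delta_pos": [68,155,0],"turn": 0,"jaw": 1},
    {"delta_pos": [73,169,30],"turn": 0,"jaw": 1},
    {"delta_pos": [73,169,80],"turn": 0,"jaw": 1}
  ]
}}

```text
time: 42.22
eef_pos: [564.9, -5.0, 164.7]
tcp_rot: [0.0, 0.999, -0.044, 0.003]
ft_force: [-0.1, -0.2, -4.9]
width: 0.588
grip_force: 64.3
```

{"fn": "step_arm", "kwargs": {
  "moves": [
    {"delta_pos": [0,0,30],"turn": 0,"jaw": 1},
    {"delta_pos": [0,0,55],"turn": 0,"jaw": 1},
    {"delta_pos": [0,0,66],"turn": 0,"jaw": 1},
    {"delta_pos": [0,0,68],"turn": 0,"jaw": 1},
    {"delta_pos": [0,0,68],"turn": 0,"jaw": 1}
  ]
}}

```text
time: 42.85
eef_pos: [563.3, -3.1, 96.4]
tcp_rot: [-0.0, 0.999, -0.043, 0.001]
ft_force: [0.1, 0.1, -4.0]
width: 0.584
grip_force: 64.3
```

```bash
python3 - <<'E'
from fit import *
go((564.1,-2.6,94.9))
b=bot.camera("scene"); top=bot.camera("top")
for c in(top,b):
    u=proj(c,[563,-2,70])[0]
    for d in bot.silhouettes(c,'bottle'):
        ys,xs=np.nonzero(d["mask"])
        if len(xs) and np.hypot(xs.mean()-u[0],ys.mean()-u[1])<20: print(fit('bottle',[(c,d["mask"])],(563,-2),11)); break
E
```

```text
t 42.85 tcp [563.3  -3.1  96.4] yaw -0.085 tilt [ 0.001 -0.    -1.   ] w 0.584 F [ 0.1  0.1 -4. ]
(564.1, -2.6, 94.9) -> delta [ 0.8 -0.6  1.5]
(array([5.31225e+02, 4.13000e-01, 0.00000e+00, 1.10000e+01]), [np.float64(0.212)])
(array([ 5.63525e+02, -4.71000e-01,  0.00000e+00,  1.10000e+01]), [np.float64(0.94)])
```

{"fn": "step_arm", "kwargs": {
  "moves": [
    {"delta_pos": [0,0,1],"turn": 0,"jaw": 1},
    {"delta_pos": [0,0,1.5],"turn": 0,"jaw": 1},
    {"delta_pos": [0,0,2],"turn": 0,"jaw": 1},
    {"delta_pos": [0,0,2],"turn": 0,"jaw": 1},
    {"delta_pos": [0,0,2],"turn": 0,"jaw": 1}
  ]
}}

```text
time: 43.68
eef_pos: [563.5, -3.3, 95.0]
tcp_rot: [0.0, 0.999, -0.043, 0.001]
ft_force: [-2.5, -0.8, 6.2]
width: 0.583
grip_force: 65.2
```

{"fn": "step_arm", "kwargs": {
  "moves": [
    {"delta_pos": [0,0,0],"turn": 0,"jaw": 0.3},
    {"delta_pos": [0,0,0],"turn": 0,"jaw": 0},
    {"delta_pos": [0,0,0],"turn": 0,"jaw": 0},
    {"delta_pos": [0,0,-20],"turn": 0,"jaw": 0},
    {"delta_pos": [0,0,-75],"turn": 0,"jaw": 0}
  ]
}}

```text
time: 44.3
eef_pos: [559.5, -2.9, 165.9]
tcp_rot: [-0.0, 0.999, -0.043, -0.004]
ft_force: [0.4, 0.3, 0.5]
width: 0.998
grip_force: 0.0
```

```bash
python3 - <<'E'
from h import *
go((379.3,292,200))
E
```

```text
t 44.3 tcp [559.5  -2.9 165.9] yaw -0.085 tilt [-0.009  0.001 -1.   ] w 0.998 F [0.4 0.3 0.5]
(379.3, 292, 200) -> delta [-204.9 -278.5  -32.4]
```

{"fn": "step_arm", "kwargs": {
  "moves": [
    {"delta_pos": [-25,-33,-30],"turn": 0,"jaw": 0},
    {"delta_pos": [-60,-80,-30],"turn": 0,"jaw": 0},
    {"delta_pos": [-96,-128,-30],"turn": 0,"jaw": 0},
    {"delta_pos": [-132,-176,-30],"turn": 0,"jaw": 0},
    {"delta_pos": [-168,-224,-30],"turn": 0,"jaw": 0}
  ]
}}

```text
time: 44.92
eef_pos: [413.3, 235.7, 198.9]
tcp_rot: [-0.0, 0.999, -0.043, 0.0]
ft_force: [-0.3, 1.4, -0.1]
width: 1.002
grip_force: 0.0
```

{"fn": "step_arm", "kwargs": {
  "moves": [
    {"delta_pos": [-35,-48,0],"turn": 0,"jaw": 0},
    {"delta_pos": [-40,-54,10],"turn": 0,"jaw": 0},
    {"delta_pos": [-40,-54,20],"turn": 0,"jaw": 0},
    {"delta_pos": [-40,-54,20],"turn": 0,"jaw": 0},
    {"delta_pos": [-40,-54,20],"turn": 0,"jaw": 0}
  ]
}}

```text
time: 45.55
eef_pos: [379.9, 290.4, 178.6]
tcp_rot: [0.0, 0.999, -0.044, -0.0]
ft_force: [-0.3, -0.0, 0.9]
width: 1.001
grip_force: 0.0
```

```bash
python3 - <<'E'
from h import *
go((379.3,292,89))
E
```

```text
t 45.55 tcp [379.9 290.4 178.6] yaw -0.088 tilt [-0. -0. -1.] w 1.001 F [-0.3 -0.   0.9]
(379.3, 292, 89) -> delta [-0.7 -1.6 89.6]
```

{"fn": "step_arm", "kwargs": {
  "moves": [
    {"delta_pos": [-1,-1,45],"turn": 0,"jaw": 0},
    {"delta_pos": [-1,-1,80],"turn": 0,"jaw": 0},
    {"delta_pos": [-1,-1,90],"turn": 0,"jaw": 0},
    {"delta_pos": [-1,-1,90],"turn": 0,"jaw": 0.2},
    {"delta_pos": [-1,-1,90],"turn": 0,"jaw": 1}
  ]
}}

```text
time: 46.18
eef_pos: [379.7, 293.2, 90.3]
tcp_rot: [-0.001, 0.999, -0.043, 0.001]
ft_force: [0.2, 0.2, -0.2]
width: 0.61
grip_force: 0.0
```

{"fn": "step_arm", "kwargs": {
  "moves": [
    {"delta_pos": [0,0,0],"turn": 0,"jaw": 1},
    {"delta_pos": [0,0,0],"turn": 0,"jaw": 1},
    {"delta_pos": [0,0,0],"turn": 0,"jaw": 1},
    {"delta_pos": [0,0,0],"turn": 0,"jaw": 1},
    {"delta_pos": [0,0,0],"turn": 0,"jaw": 1}
  ]
}}

```text
time: 46.8
eef_pos: [379.8, 293.2, 90.6]
tcp_rot: [-0.001, 0.999, -0.042, 0.002]
ft_force: [-0.2, -1.6, 5.8]
width: 0.56
grip_force: 62.5
```

```bash
python3 - <<'E'
from h import *
z=bot.get_state()["eef_pos"][2]
go((627.9,-73.5,z+4))
E
```

```text
t 46.8 tcp [379.8 293.2  90.6] yaw -0.085 tilt [ 0.003  0.001 -1.   ] w 0.56 F [-0.2 -1.6  5.8]
(627.9, -73.5, np.float64(94.62477635396021)) -> delta [278.3 344.3  -3.6]
```

{"fn": "step_arm", "kwargs": {
  "moves": [
    {"delta_pos": [0,0,-35],"turn": 0,"jaw": 1},
    {"delta_pos": [0,0,-90],"turn": 0,"jaw": 1},
    {"delta_pos": [0,0,-145],"turn": 0,"jaw": 1},
    {"delta_pos": [15,20,-190],"turn": 0,"jaw": 1},
    {"delta_pos": [45,56,-190],"turn": 0,"jaw": 1}
  ]
}}

```text
time: 47.42
eef_pos: [420.4, 234.8, 283.4]
tcp_rot: [-0.003, 0.999, -0.041, 0.004]
ft_force: [1.7, 0.0, -4.4]
width: 0.55
grip_force: 64.2
```

{"fn": "step_arm", "kwargs": {
  "moves": [
    {"delta_pos": [37,46,0],"turn": 0,"jaw": 1},
    {"delta_pos": [74,92,0],"turn": 0,"jaw": 1},
    {"delta_pos": [111,138,0],"turn": 0,"jaw": 1},
    {"delta_pos": [148,184,0],"turn": 0,"jaw": 1},
    {"delta_pos": [185,230,0],"turn": 0,"jaw": 1}
  ]
}}

```text
time: 48.05
eef_pos: [582.9, -13.1, 277.5]
tcp_rot: [-0.001, 0.999, -0.043, -0.001]
ft_force: [0.4, -0.1, -4.1]
width: 0.553
grip_force: 64.1
```

{"fn": "step_arm", "kwargs": {
  "moves": [
    {"delta_pos": [30,36,0],"turn": 0,"jaw": 1},
    {"delta_pos": [47,57,0],"turn": 0,"jaw": 1},
    {"delta_pos": [48,58,10],"turn": 0,"jaw": 1},
    {"delta_pos": [48,58,50],"turn": 0,"jaw": 1},
    {"delta_pos": [48,58,100],"turn": 0,"jaw": 1}
  ]
}}

```text
time: 48.68
eef_pos: [625.8, -72.8, 178.0]
tcp_rot: [-0.0, 0.999, -0.042, 0.001]
ft_force: [0.3, 0.5, -5.3]
width: 0.555
grip_force: 64.2
```

{"fn": "step_arm", "kwargs": {
  "moves": [
    {"delta_pos": [0,0,30],"turn": 0,"jaw": 1},
    {"delta_pos": [0,0,60],"turn": 0,"jaw": 1},
    {"delta_pos": [0,0,75],"turn": 0,"jaw": 1},
    {"delta_pos": [0,0,81],"turn": 0,"jaw": 1},
    {"delta_pos": [0,0,81],"turn": 0,"jaw": 1}
  ]
}}

```text
time: 49.3
eef_pos: [626.1, -73.6, 98.2]
tcp_rot: [-0.0, 0.999, -0.042, 0.0]
ft_force: [0.9, -0.7, -3.9]
width: 0.549
grip_force: 64.0
```

```bash
python3 - <<'E'
from fit import *
go((627.9,-73.5,94.6))
b=bot.camera("scene"); top=bot.camera("top")
for c in(b,):
    u=proj(c,[625,-73,70])[0]
    for d in bot.silhouettes(c,'oil_tin'):
        ys,xs=np.nonzero(d["mask"])
        if len(xs) and np.hypot(xs.mean()-u[0],ys.mean()-u[1])<20: print(fit('oil_tin',[(c,d["mask"])],(625,-73,-.085),15)); break
E
```

```text
t 49.3 tcp [626.1 -73.6  98.2] yaw -0.085 tilt [ 0.  0. -1.] w 0.549 F [ 0.9 -0.7 -3.9]
(627.9, -73.5, 94.6) -> delta [ 1.8 -0.2  3.6]
(array([ 6.28287e+02, -7.17810e+01, -7.80000e-02,  1.50000e+01]), [np.float64(0.901)])
```

{"fn": "step_arm", "kwargs": {
  "moves": [
    {"delta_pos": [0.5,0,1.5],"turn": 0,"jaw": 1},
    {"delta_pos": [0.5,0,2.5],"turn": 0,"jaw": 1},
    {"delta_pos": [0.5,0,3],"turn": 0,"jaw": 1},
    {"delta_pos": [0.5,0,3.5],"turn": 0,"jaw": 1},
    {"delta_pos": [0.5,0,4],"turn": 0,"jaw": 1}
  ]
}}

```text
time: 50.08
eef_pos: [626.6, -74.0, 94.8]
tcp_rot: [0.0, 0.999, -0.043, 0.0]
ft_force: [-2.7, -0.3, 3.0]
width: 0.555
grip_force: 65.1
```

{"fn": "step_arm", "kwargs": {
  "moves": [
    {"delta_pos": [0,0,0],"turn": 0,"jaw": 1},
    {"delta_pos": [0,0,0],"turn": 0,"jaw": 0.3},
    {"delta_pos": [0,0,0],"turn": 0,"jaw": 0},
    {"delta_pos": [0,0,0],"turn": 0,"jaw": 0},
    {"delta_pos": [0,0,-20],"turn": 0,"jaw": 0}
  ]
}}

```text
time: 50.7
eef_pos: [624.7, -73.5, 112.4]
tcp_rot: [-0.0, 0.999, -0.043, -0.002]
ft_force: [1.0, -0.1, -0.5]
width: 1.0
grip_force: 0.0
```

{"fn": "step_arm", "kwargs": {
  "moves": [
    {"delta_pos": [0,0,-50],"turn": 0,"jaw": 0},
    {"delta_pos": [0,0,-100],"turn": 0,"jaw": 0},
    {"delta_pos": [0,0,-150],"turn": 0,"jaw": 0},
    {"delta_pos": [-40,0,-180],"turn": 0,"jaw": 0},
    {"delta_pos": [-90,0,-200],"turn": 0,"jaw": 0}
  ]
}}

```text
time: 51.32
eef_pos: [537.4, -66.4, 317.8]
tcp_rot: [0.0, 0.999, -0.043, 0.003]
ft_force: [-0.5, -0.7, 0.8]
width: 1.0
grip_force: 0.0
```

{"fn": "step_arm", "kwargs": {
  "moves": [
    {"delta_pos": [-40,45,0],"turn": 0,"jaw": 0},
    {"delta_pos": [-80,85,0],"turn": 0,"jaw": 0},
    {"delta_pos": [-120,125,0],"turn": 0,"jaw": 0},
    {"delta_pos": [-120,125,0],"turn": 0,"jaw": 0},
    {"delta_pos": [-120,125,0],"turn": 0,"jaw": 0}
  ]
}}

```text
time: 51.95
eef_pos: [407.1, -180.6, 315.1]
tcp_rot: [0.0, 0.999, -0.043, 0.001]
ft_force: [0.0, 0.1, 0.1]
width: 1.001
grip_force: 0.0
```

```bash
python3 - <<'E'
from fit import *
go()
b=bot.camera("scene"); top=bot.camera("top")
for l,p0 in(('spray_can',(635,59,0)),('bottle',(563,-2,0)),('oil_tin',(626,-73,-.085))):
    for c in(top,b):
        u=proj(c,[p0[0],p0[1],70])[0]
        for d in bot.silhouettes(c,l):
            ys,xs=np.nonzero(d["mask"])
            if len(xs) and np.hypot(xs.mean()-u[0],ys.mean()-u[1])<14: print(l,fit(l,[(c,d["mask"])],p0,8)); break
I=np.zeros((560,780,3),np.uint8)
I[:,:400]=cv2.resize(top["image"][140:280,215:315],(400,560),interpolation=2)
I[:,420:780]=cv2.resize(b["image"][150:290,140:230],(360,560),interpolation=2)
I[280:,400:780]=cv2.resize(b["image"][195:285,230:353],(380,280),interpolation=2)
cv2.imwrite("pics/c9.png",I)
E
```

```text
t 51.95 tcp [ 407.1 -180.6  315.1] yaw -0.086 tilt [ 0.003 -0.001 -1.   ] w 1.001 F [0.  0.1 0.1]
spray_can (array([631.737,  58.074,   0.   ,   8.   ]), [np.float64(0.939)])
spray_can (array([636.078,  57.876,   0.   ,   8.   ]), [np.float64(0.895)])
bottle (array([561.743,  -3.022,   0.   ,   8.   ]), [np.float64(0.934)])
oil_tin (array([ 6.23113e+02, -7.38790e+01, -9.20000e-02,  8.00000e+00]), [np.float64(0.939)])
oil_tin (array([ 6.21203e+02, -7.24980e+01, -7.90000e-02,  8.00000e+00]), [np.float64(0.93)])
```

View pics/c9.png

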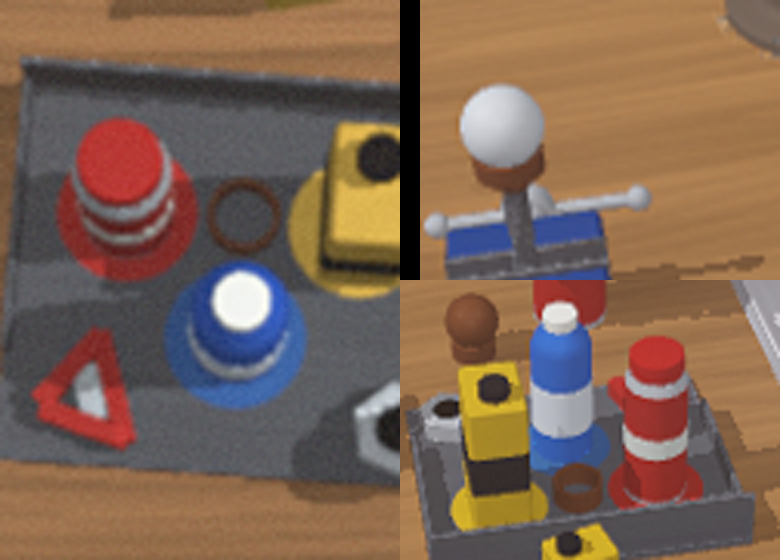

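The final picture shows all three upright within about 3 mm of their spot centres. The ball sits in the cup and the rusty ball is untouched, so I hand in.

```bash
python3 -c "
from station import bot; print(bot.sign_off())"
```

```text
the job is handed in; nothing more can be done
None
```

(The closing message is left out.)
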